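Refill the grinding-ball feeder

ROBOT

A 7-joint arm with a two-finger parallel gripper is mounted at the origin on the work surface. World frame = base frame: x ahead of the robot, y to its left, z up, the work surface at z = 0. Lengths are in m, angles in rad, forces in N, time in s.
With the tool pointing down it reaches from about 0.35 to 0.9 m from the base axis. Payload 8.1 kg.
Tool frame: the origin (TCP) lies at the very end of the fingers, on their centre line; the grasp point (between the pads) lies 19 mm behind it; z points along the fingers, y is the line along which they close (so a half turn about z gives the same grasp; the last joint's range is limited). The gripper opens to 92 mm and grips with 3 to 60 N. Pads are 19 mm wide; open, the fingers measure 130 mm over their backs; the gripper's body (75 mm by 190 mm) begins 47 mm behind the grasp point.
Start: joints at [-1.337, 0.434, 0.025, 1.573, -0.012, 1.134, -0.075], TCP at [0.207, 0.59, 0.198] pointing down, gripper open.
Joint ranges: [-2.62, 2.62], [-0.44, 2.09], [-1.27, 1.32], [0.08, 2.57], [-1.32, 4.46], [0.12, 2], [-2.74, 2.74]. Speed limits (rad/s): [2.22, 2.22, 3.01, 3.01, 3.14, 3.14, 3.14].

INTERFACE

Orientations are given as a rotation vector (axis times angle).
In Python, from cell import observe, get_image, sign_off, find_in, trace, place_of gives the robot as it stands. The module is installed in compiled form; this text tells all that it offers.
- The arm moves only by the shell command python3 -m handwheel 'ROWS' [OPENING] [FORCE]. ROWS is JSON, a list of rows, each a list of 6 numbers: the shift along the tool's x, y, z each as a share of 0.02 m, from -1 to 1, then the turn, a rotation vector about the tool's x, y, z each as a share of 4 degrees, from -1 to 1. A call has 1 to 8 rows; each row shifts and turns the commanded pose from where the row before left it, along the tool's axes as they then stand; what a row does not reach is not made up. A row lasts 1/12 s, in which the tool goes at most 41.7 mm and 7.16 degrees, less where a joint would pass 70% of its speed; a pose out of reach is approached as far as the arm can. A call with a number of a shift or a turn outside -1 to 1 is refused whole. A call with a gripper value outside its range is refused whole. OPENING is the opening, from 0 (shut) to 1 (fully open), set as the call begins (- or left out, the last holds). The fingers move at their own pace and stop on an object; FORCE is the grip in N (left out, the last holds). Time passes only in rows, so rows that do not move let the fingers close. It gives the time, the measured TCP pose, the force, the opening and the grip force at its end, in the units of the state.
- observe(): the state, without advancing time (a new reading comes with each control period).
- get_image(name): name is "scene" or "top" or "wrist"; returns a dict with "image" (480x640x3 uint8, red, green, blue), "fx", "fy", "cx", "cy" (pixels), "k1" (the pictures are not rectified: a ray, as slopes to the right and down, at radius r is drawn at 1 + k1 r^2 times it, then the intrinsics apply), "position" and "orientation" of the camera in the world. Camera axes: x right, y down, z forward; pixel columns grow to the right and rows downward; lengths in m; the calibration is good to about 2 mm. A picture is of the moment at which its call begins. There is no depth.
- sign_off(): hands the job in; it is judged then, once.
Trained networks look in the newest picture that a camera, given by its name, has taken for a name from the list of things; names that differ only in an ending like _2 or _b are one class to them, and where a whole thing is asked for, a point or a joint stands for the part that bears it (a point fixed in the world has none). Each returns a list of dicts, best first, with "score" (0 to 1); they miss things now and then, are a little off and sometimes report something else, mostly with a low value. They report only what shows in the picture. A call takes as long as a camera call. They do not tell look-alikes from the thing itself.
- find_in(label, camera): "rect" ([centre column, centre row, width, height] as shares, 0 to 1, of the picture: columns of its width, rows of its height, round what is visible of it).
- trace(label, camera): "region" (480x640 bool, what is visible of it) and "rect" ([centre column, centre row, width, height] as shares, 0 to 1, of the picture: columns of its width, rows of its height, round what is visible of it).
- place_of(label, camera): "point" ([column, row] as shares, 0 to 1, of the picture: columns of its width, rows of its height: a listed point, or the origin of a listed thing).
The state is a dict: "clock": time; "joints": joint angles; "dq": joint speeds; "joint_efforts": joint torques, N m; "position": TCP position; "ee_rot": TCP orientation; "force": force on the tool from outside, world axes, zero at the start; "ft_torque": the same for the moment, N m; "width": opening from 0.0 (shut) to 1.0 (fully open); "gripper_force": force on a finger pad.
Only numpy, scipy, OpenCV 4.12 (cv2) and the standard library are available. Lean on these libraries where they do the work, as an engineer would, in place of code of your own. Each camera call takes 0.05 s, during which the arm holds its last target. There are 200 camera calls.

TASK

Refill the grinding-ball feeder: slide its cover fully open to the stop, pour all six grinding balls from the cup into the hopper, stand the cup upright on the bench, and slide the cover fully home again. Leave the rack, the beaker and the box where they are.

Things in the scene. Friction and masses are not known exactly. Their poses are not given: they have to be found in the camera images.
- feeder: White bench-top ball feeder, fixed to the bench: a block 130 (its x) x 250 (its y) x 90 mm high; origin at the centre of its underside, z up. Its grey front panel faces its -x. Its top has an open square hopper in the -y half and a plain parking deck in the +y half. Two steel rails (5 wide, 8 high) run along y on its top at x = +-60 mm and guide the cover.
- hopper_mouth (a point): Centre of the hopper's square mouth, 92 x 92 mm, level with the feeder's top (90 mm above the bench), at y = -58 mm in the feeder's frame; same axes as the feeder. Walls are upright.
- hopper_floor (a point): Centre of the hopper's flat floor, 70 mm below the mouth (20 mm above the bench); same axes as the feeder.
- cover (a joint): Sliding aluminium cover plate (112 x 108 x 5 mm) on the feeder's top: 0 m = home over the hopper (shut, at its stop), 0.108 m = fully open against the other stop, parked over the deck. It slides along the feeder's +y to open, about 2 N friction, stays where left.
- tab_top (a point): Centre of the top of the upright grey grip tab in the middle of the cover: tab 40 mm along the feeder's x, 14 mm along the slide direction (feeder's y), 36 mm tall above the plate; its top is 132 mm above the bench. Axes as the feeder.
- cup: Small white plastic cup, open at the top, holding six grinding balls: 75 mm high, straight round walls 58 mm across outside, wall 3 mm, no handle, about 60 g empty. Origin at the centre of its underside, z up through the mouth.
- cup_rim (a point): Centre of the cup's mouth, at rim height (75 mm above its underside).
- ball0: One of six alike steel grinding balls, 18 mm across, 24 g; origin at its centre. Starts in the cup.
- ball1: One of six alike steel grinding balls, 18 mm across, 24 g; origin at its centre. Starts in the cup.
- ball2: One of six alike steel grinding balls, 18 mm across, 24 g; origin at its centre. Starts in the cup.
- ball3: One of six alike steel grinding balls, 18 mm across, 24 g; origin at its centre. Starts in the cup.
- ball4: One of six alike steel grinding balls, 18 mm across, 24 g; origin at its centre. Starts in the cup.
- ball5: One of six alike steel grinding balls, 18 mm across, 24 g; origin at its centre. Starts in the cup.
- rack: Bystander: white tube rack with five capped tubes, 70 (x) x 200 (y) x 96 mm high, origin at the centre of its underside.
- beaker: Bystander: empty clear glass beaker with straight walls, 72 mm across, 95 mm high, origin at the centre of its underside.
- tipbox: Bystander: closed low box, 70 (x) x 100 (y) x 70 mm high, origin at the centre of its underside.
Things that resemble listed ones, but are neither listed nor needed, are in the scene too. Leave any red or turquoise look-alike of the cup alone.

How it is judged:
By the outcome, as a careful person would: the job done as asked, in the order asked, and still so for the second after the job is handed in, with the robot touching nothing.
It also fails if it takes over 72 s, if anything falls off the work surface, if the arm or the gripper's body presses on something with over 40 N, if the wrist force passes 120 N, or if a joint passes its speed limit or range.

## Working session

There is one attempt and no reset: what is moved stays moved. The work goes in short steps, Python scripts to look and compute and a shell command to move; the robot and the scene stay as the last step left them, time stands still between calls to the robot, and variables do not carry over. Pictures are saved under pics/ and viewed, at most 10 in all, crops included, and the job is handed in when it is done.

```bash
mkdir -p pics
cat > h.py <<'E'
import numpy as np, cv2
from cell import observe,get_image,find_in,trace,place_of
from scipy.spatial.transform import Rotation as R
def rot(o):
    o=np.array(o,float)
    if o.shape==(3,3): return o
    return (R.from_rotvec(o) if o.size==3 else R.from_quat(o)).as_matrix()
def pix2z(im,u,v,z):
    d=np.array([(u-im['cx'])/im['fx'],(v-im['cy'])/im['fy']]);s=d.copy()
    for _ in range(20): s=d/(1+im['k1']*(s@s))
    r=rot(im['orientation'])@np.array([s[0],s[1],1]);p=np.array(im['position'])
    return p+r*(z-p[2])/r[2]
def proj(im,P):
    c=rot(im['orientation']).T@(np.array(P)-np.array(im['position']));s=c[:2]/c[2];s=s*(1+im['k1']*(s@s))
    return s*[im['fx'],im['fy']]+[im['cx'],im['cy']]
def save(im,n): cv2.imwrite('pics/'+n,im['image'][:,:,::-1])
E
python3 - <<'E'
from h import *
print(observe())
for c in ['top','scene']:
    im=get_image(c);save(im,c+'0.png');print(c,im['position'],im['orientation'],im['fx'],im['k1'])
    for l,z in [('tab_top',.132),('hopper_mouth',.09),('feeder',0),('cup_rim',.075),('cup',0),('rack',0),('beaker',0),('tipbox',0)]:
        for d in place_of(l,c)[:4]:
            u,v=d['point'][0]*640,d['point'][1]*480
            print(l,round(d['score'],2),round(u),round(v),pix2z(im,u,v,z).round(3))
E
```

```text
{'clock': 0.0, 'joints': array([-1.33661359,  0.43523288,  0.02496758,  1.57407986, -0.01157755,
        1.13400726, -0.07509059]), 'dq': array([ 6.23267374e-04, -1.21067940e-03,  9.31732696e-04, -3.86621278e-05,
       -8.52700069e-04, -4.70185034e-04,  3.70253369e-05]), 'joint_efforts': array([-2.55405184e-04, -6.67836142e+01,  9.85257849e-01, -3.14468765e+01,
       -6.04210887e-02,  4.27456037e-02,  2.06310588e-04]), 'position': array([0.20641258, 0.58934649, 0.19734548]), 'ee_rot': array([-5.26573792e-01, -3.09704086e+00,  2.48074955e-03]), 'force': array([ 0.10998749, -0.71957925,  0.1651529 ]), 'ft_torque': array([-0.00934227, -0.00952679, -0.02322447]), 'gripper_force': 0.0, 'width': 0.9997140347085948}
top [ 0.4807329  -0.01311836  1.16080734] [-2.12904038  2.1701374  -0.11330977] 561.3336556310043 -0.16424418423751283
tab_top 0.74 390 311 [ 0.489 -0.145  0.132]
tab_top 0.6 249 279 [0.551 0.113 0.132]
hopper_mouth 0.98 264 279 [0.554 0.089 0.09 ]
hopper_mouth 0.72 390 303 [ 0.503 -0.15   0.09 ]
feeder 0.84 242 288 [0.543 0.144 0.   ]
cup_rim 0.92 447 268 [ 0.57  -0.266  0.07
[... 453 characters left out ...]
ene [ 1.0412585  -0.74992812  0.8175188 ] [-2.19401179 -0.61472424  0.26593008] 608.8107818248702 -0.18291330163768565
tab_top 0.94 334 181 [0.543 0.116 0.132]
hopper_mouth 0.87 334 205 [0.555 0.098 0.09 ]
feeder 0.8 339 225 [0.542 0.145 0.   ]
cup_rim 0.87 238 275 [ 0.507 -0.155  0.075]
cup_rim 0.71 204 255 [ 0.419 -0.145  0.075]
cup_rim 0.7 228 327 [ 0.567 -0.262  0.075]
cup_rim 0.61 280 299 [ 0.603 -0.164  0.075]
cup 0.87 277 328 [ 0.595 -0.168  0.   ]
cup 0.77 233 358 [ 0.572 -0.265  0.   ]
cup 0.69 207 284 [ 0.417 -0.149  0.   ]
cup 0.58 236 304 [ 0.498 -0.16   0.   ]
rack 0.61 423 279 [0.765 0.087 0.   ]
beaker 0.96 457 210 [0.74  0.333 0.   ]
tipbox 0.82 290 414 [ 0.717 -0.307  0.   ]
```

View pics/top0.png

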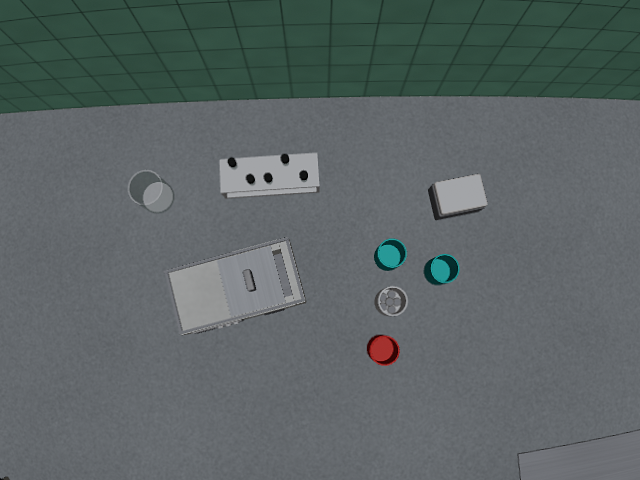

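Run:
```python
import cv2
a=cv2.imread('pics/top0.png')[220:390,340:490];b=cv2.imread('pics/scene0.png')[220:390,170:320]
cv2.imwrite('pics/crop.png',cv2.resize(cv2.hconcat([a,b]),(780,442),interpolation=cv2.INTER_CUBIC))
```

```text
(no output)
```

View pics/crop.png

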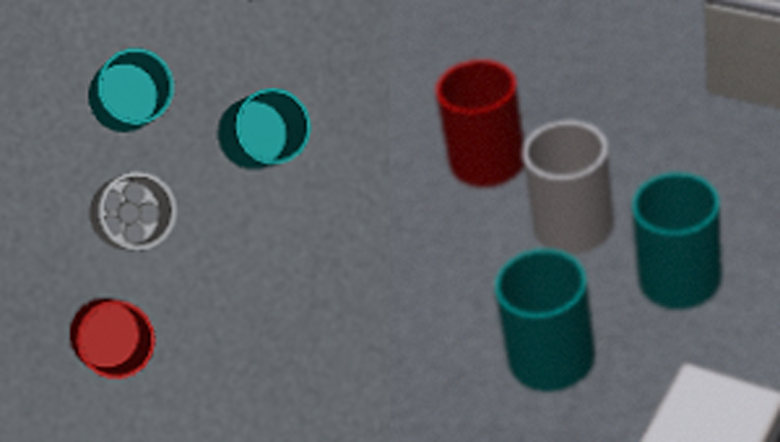

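View pics/scene0.png

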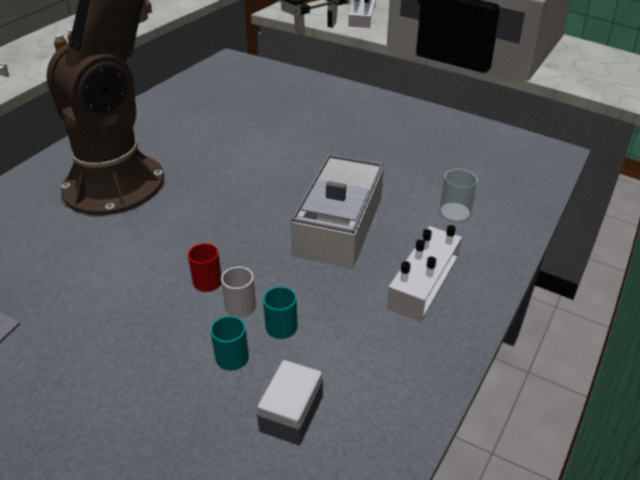

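White cup with six balls: top (390,301), scene (238,290), at about (0.507,-0.155). The red one (383,349) and the turquoise ones (391,253) and (442,269) are empty look-alikes. The crop confirms that only the white cup holds balls. The cover stands slightly ajar. Next I'll fit the feeder pose.

Run:
```python
from h import *
from scipy.optimize import least_squares
im=get_image('top'); sc=get_image('scene')
g=cv2.cvtColor(im['image'],cv2.COLOR_RGB2GRAY)
c=np.array([[169,272],[289,240],[304,303],[183,332]],np.float32).reshape(-1,1,2)
L=np.array([[.065,.125],[.065,-.125],[-.065,-.125],[-.065,.125]])
uv=c.reshape(-1,2)
def T(p): 
    c,s=np.cos(p[2]),np.sin(p[2]); return p[:2]+L@np.array([[c,s],[-s,c]])
f=lambda p: np.concatenate([proj(im,[*q,.09])-u for q,u in zip(T(p),uv)])
s=least_squares(f,[.54,.145,.25]);p=s.x;print(p,s.fun.round(1))
W=lambda x,y,z: np.array([*(p[:2]+np.array([[np.cos(p[2]),-np.sin(p[2])],[np.sin(p[2]),np.cos(p[2])]])@[x,y]),z])
for cam,I in (('top',im),('scene',sc)):
    for l,z in (('tab_top',.132),('hopper_mouth',.09),('feeder',0.)):
        for d in place_of(l,cam)[:2]:
            P=pix2z(I,d['point'][0]*640,d['point'][1]*480,z)
            a=np.array([[np.cos(p[2]),np.sin(p[2])],[-np.sin(p[2]),np.cos(p[2])]])@(P[:2]-p[:2]);print(cam,l,round(d['score'],2),P.round(3),'feeder frame',a.round(3))
a=im['image'].copy()
for x,y,z in [(0,-.033,.132),(.046,-.012,.09),(.046,-.104,.09),(-.046,-.104,.09),(.065,.125,.09),(.065,-.125,.09),(-.065,-.125,.09),(-.065,.125,.09),(0,-.058,.09),(.0,.125,.09)]:
    u=proj(im,W(x,y,z));cv2.drawMarker(a,tuple(int(round(k)) for k in u),(255,0,0),cv2.MARKER_CROSS,3,1)
cv2.imwrite('pics/feed.png',cv2.resize(a[225:345,155:315,::-1],(800,600),interpolation=cv2.INTER_CUBIC))
```

```text
[0.54042953 0.14377714 0.22970914] [-2.9 -2.2  1.7 -1.9  3.2  0.7 -2.2  3.2]
top tab_top 0.9 [0.553 0.114 0.132] feeder frame [ 0.006 -0.032]
top hopper_mouth 0.92 [0.555 0.094 0.09 ] feeder frame [ 0.002 -0.052]
top feeder 0.72 [0.541 0.148 0.   ] feeder frame [0.002 0.004]
scene tab_top 0.89 [0.543 0.119 0.132] feeder frame [-0.003 -0.025]
scene hopper_mouth 0.55 [0.555 0.092 0.09 ] feeder frame [ 0.002 -0.054]
scene feeder 0.79 [0.543 0.141 0.   ] feeder frame [ 0.002 -0.003]
scene feeder 0.28 [ 0.454 -0.095  0.   ] feeder frame [-0.139 -0.213]
```

View pics/feed.png

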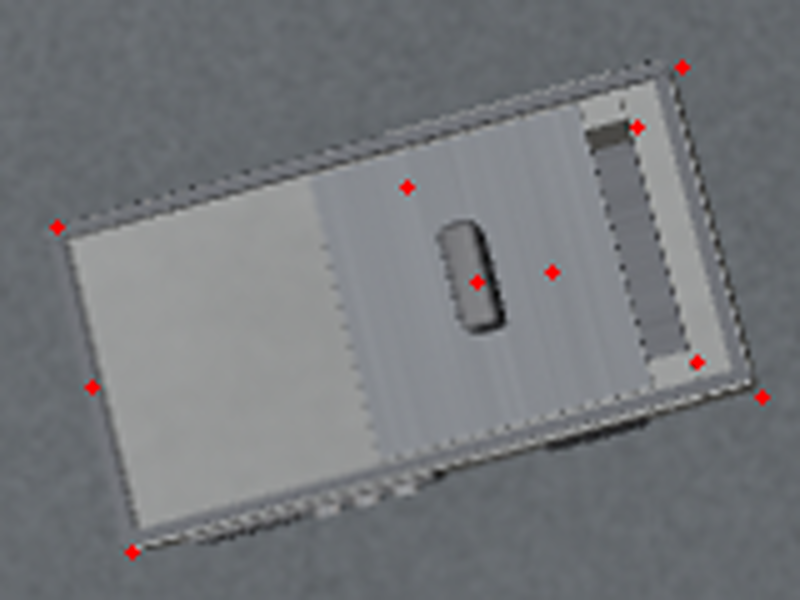

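The crop shows the cover about 25–30 mm ajar. The tab top is near crop (465,275), i.e. (248,280), and the hopper edge corners are at (280.6,249.4) and (292.6,295.4). I'll refit with these.

Run:
```python
from h import *
from scipy.optimize import least_squares
im=get_image('top')
uv=np.array([[168,272.6],[288.8,240],[305,301.5],[182.5,331],[280.6,249.4],[292.6,295.4]])
L=np.array([[.065,.125],[.065,-.125],[-.065,-.125],[-.065,.125],[.046,-.104],[-.046,-.104]])
def T(p): 
    c,s=np.cos(p[2]),np.sin(p[2]); return p[:2]+L@np.array([[c,s],[-s,c]])
f=lambda p: np.concatenate([proj(im,[*q,.09])-u for q,u in zip(T(p),uv)])
s=least_squares(f,[.54,.145,.25],loss='soft_l1');p=s.x;print(p,s.fun.round(1))
P=pix2z(im,248,280,.132);Q=np.array([[np.cos(p[2]),np.sin(p[2])],[-np.sin(p[2]),np.cos(p[2])]])
print(P,Q@(P[:2]-p[:2]),'hopper',p[:2]+Q.T@[0,-.058],'tabopen',p[:2]+Q.T@[0,.05])
o=observe();M=rot(o['ee_rot']);print(M.round(3))
print('to tab in tool axes (z .16):',M.T@(np.array([*(p[:2]+Q.T@[0,(Q@(P[:2]-p[:2]))[1]]),.16])-o['position']))
print('yaw of tool y',np.degrees(np.arctan2(M[1,1],M[0,1])),'feeder y',np.degrees(p[2])+90)
```

```text
[0.54016469 0.14530283 0.25298152] [-3.1 -1.  -0.1 -3.   1.8  0.7 -1.3  5.7  0.2 -0.   0.9  0.1]
[0.54999545 0.11470121 0.132     ] [ 0.00185852 -0.03208815] hopper [0.55468161 0.08914895] tabopen [0.52765011 0.19371136]
[[-0.944  0.331  0.   ]
 [ 0.331  0.944  0.   ]
 [-0.     0.    -1.   ]]
to tab in tool axes (z .16): [-0.47960869 -0.33598357  0.0381665 ]
yaw of tool y 70.69849070021915 feeder y 104.4947731718872
```

```bash
cat > w.py <<'E'
import sys,json,os
from h import *
# usage: w.py x y z  -> delta to a target in tool axes (units of 20 mm); logs joints
o=observe();M=rot(o['ee_rot']);p=np.array(o['position'])
open('log.jsonl','a').write(json.dumps([list(o['joints']),list(p),M.ravel().tolist()])+'\n')
print('t',round(o['clock'],2),'p',p.round(4),'q',np.round(o['joints'],2),'w',round(o['width'],3),'gf',round(o['gripper_force'],1),'F',np.round(o['force'],1))
print('z',M[:,2].round(3),'y',M[:,1].round(3),'yawy',np.degrees(np.arctan2(M[1,1],M[0,1])).round(1))
if len(sys.argv)>3: print('rows20mm',(M.T@(np.array(sys.argv[1:4],float)-p)/.02).round(2))
E
python3 w.py; 
python3 -m handwheel '[[-1,-0.7,0,0,0,-1],[-1,-0.7,0,0,0,-1],[-1,-0.7,0,0,0,-1],[-1,-0.7,0,0,0,-1],[-1,-0.7,0,0,0,-1],[-1,-0.7,0,0,0,-1],[-1,-0.7,0,0,0,-1],[-1,-0.7,0,0,0,-1]]' 0.6 
python3 w.py 0.547 0.114 0.160
```

```text
t 1.35 p [0.2066 0.5899 0.1981] q [-1.34  0.43  0.03  1.57 -0.01  1.13 -0.08] w 0.997 gf 0.0 F [-0.5 -0.3  0.4]
z [ 0.  0. -1.] y [0.331 0.944 0.   ] yawy 70.7
clock: 2.02
position: [0.3545, 0.4643, 0.1984]
ee_rot: [-0.353, 3.122, 0.0]
force: [0.3, 0.5, -0.7]
width: 0.601
gripper_force: 0.0
t 2.02 p [0.3545 0.4643 0.1984] q [-0.98  0.37 -0.04  1.67  0.02  1.1   0.77] w 0.601 gf 0.0 F [ 0.3  0.5 -0.7]
z [ 0.  0. -1.] y [-0.223  0.975  0.   ] yawy 102.9
rows20mm [ -5.47 -19.22   1.92]
```

```bash
python3 -m handwheel '[[-0.28,-1,0,0,0,-0.4],[-0.28,-1,0,0,0,0],[-0.28,-1,0,0,0,0],[-0.28,-1,0,0,0,0],[-0.28,-1,0,0,0,0],[-0.28,-1,0,0,0,0],[-0.28,-1,0,0,0,0],[-0.28,-1,0,0,0,0]]' >/dev/null
python3 -m handwheel '[[-0.28,-1,0,0,0,0],[-0.28,-1,0,0,0,0],[-0.28,-1,0,0,0,0],[-0.28,-1,0,0,0,0],[-0.28,-1,0.3,0,0,0],[-0.28,-1,0.3,0,0,0],[-0.28,-1,0.3,0,0,0],[-0.28,-1,0.3,0,0,0]]' >/dev/null
python3 w.py 0.548 0.1143 0.105
```

```text
t 3.35 p [0.5195 0.1761 0.174 ] q [-0.48  0.33  0.07  1.8  -0.03  1.01  1.42] w 0.597 gf 0.0 F [ 0.1 -0.8  0.1]
z [ 0.  0. -1.] y [-0.247  0.969  0.   ] yawy 104.3
rows20mm [-0.62 -3.34  3.45]
```

```bash
python3 -m handwheel '[[-0.15,-0.83,0,0,0,0],[-0.15,-0.83,0,0,0,0],[-0.15,-0.83,0,0,0,0],[-0.15,-0.83,0,0,0,0],[0,0,0,0,0,0]]' >/dev/null
python3 w.py 0.548 0.1143 0.105
python3 - <<'E'
from h import *
im=get_image('wrist')
for l,z in (('tab_top',.132),('hopper_mouth',.09)):
    for d in place_of(l,'wrist')[:2]: print(l,d['score'],pix2z(im,d['point'][0]*640,d['point'][1]*480,z))
E
```

```text
t 3.77 p [0.5484 0.1115 0.1742] q [-0.37  0.35  0.1   1.77 -0.04  1.02  1.56] w 0.599 gf 0.0 F [ 0.2 -1.   0.1]
z [ 0.001 -0.002 -1.   ] y [-0.242  0.97  -0.002] yawy 104.0
rows20mm [-0.01  0.15  3.46]
tab_top 0.89 [0.5513701  0.11530398 0.132     ]
hopper_mouth 0.59 [0.55426162 0.0894942  0.09      ]
```

```bash
python3 -m handwheel '[[0,0.1,0.9,0,0,0],[0,0,0.9,0,0,0],[0,0,0.9,0,0,0],[0,0,0.6,0,0,0],[0,0,0,0,0,0]]' >/dev/null
python3 w.py
python3 -m handwheel '[[0,0,0,0,0,0],[0,0,0,0,0,0],[0,0,0,0,0,0],[0,0,0,0,0,0],[0,0,0,0,0,0],[0,0,0,0,0,0]]' 0 25 >/dev/null
python3 w.py
python3 -m handwheel '[[0,0.4,0,0,0,0],[0,0.5,0,0,0,0],[0,0.5,0,0,0,0],[0,0.5,0,0,0,0],[0,0.5,0,0,0,0],[0,0.5,0,0,0,0],[0,0.5,0,0,0,0]]' >/dev/null
python3 w.py 0.5277 0.1937 0.105
```

```text
t 4.33 p [0.5442 0.1187 0.1057] q [-0.37  0.42  0.09  1.85 -0.05  0.87  1.56] w 0.598 gf 0.0 F [-0.3  0.1  0.8]
z [-0.004 -0.001 -1.   ] y [-0.249  0.968  0.   ] yawy 104.4
t 4.83 p [0.5467 0.1176 0.1086] q [-0.37  0.42  0.09  1.85 -0.05  0.87  1.56] w 0.214 gf 0.0 F [ 0.2  0.5 -1. ]
z [ 0.001  0.    -1.   ] y [-0.247  0.969  0.   ] yawy 104.3
t 5.42 p [0.5293 0.1848 0.1081] q [-0.49  0.42  0.08  1.85 -0.04  0.88  1.43] w 0.004 gf 0.0 F [-0.6  0.1 -0.9]
z [-0.  0. -1.] y [-0.248  0.969  0.   ] yawy 104.3
rows20mm [-0.03  0.45  0.16]
```

Run:
```python
from h import *
a=get_image('top')['image'][200:360,110:320];b=get_image('scene')['image'][120:280,250:460]
cv2.imwrite('pics/c1.png',cv2.resize(cv2.hconcat([a,b]),(798,304),interpolation=cv2.INTER_CUBIC)[:,:,::-1])
```

```text
(no output)
```

View pics/c1.png

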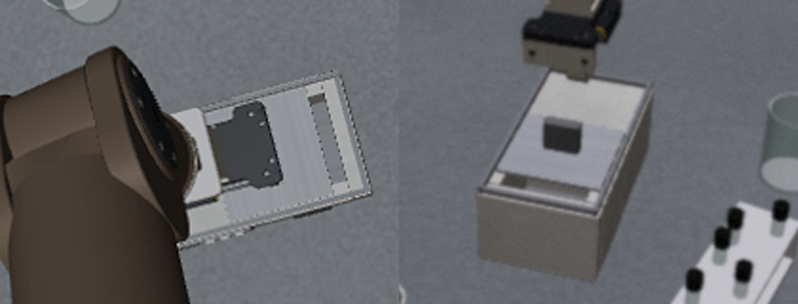

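```bash
python3 w.py
python3 - <<'E'
from h import *
o=observe()
for c in ('scene','wrist','top'):
    im=get_image(c);print(c,'tcp px',proj(im,o['position']).round(0))
    for d in place_of('tab_top',c)[:2]:
        u=np.array(d['point'])*[640,480];print(d['score'],u.round(),pix2z(im,*u,.132).round(3))
save(get_image('wrist'),'w1.png')
E
```

```text
t 5.52 p [0.529  0.1861 0.1081] q [-0.49  0.42  0.07  1.85 -0.04  0.88  1.43] w 0.004 gf 0.0 F [-0.3  0.4 -0.8]
z [-0.     0.001 -1.   ] y [-0.25   0.968  0.001] yawy 104.5
scene tcp px [345. 173.]
wrist tcp px [321. 267.]
0.87 [170. 290.] [0.551 0.115 0.132]
top tcp px [212. 293.]
0.65 [389. 301.] [ 0.506 -0.143  0.132]
```

View pics/w1.png

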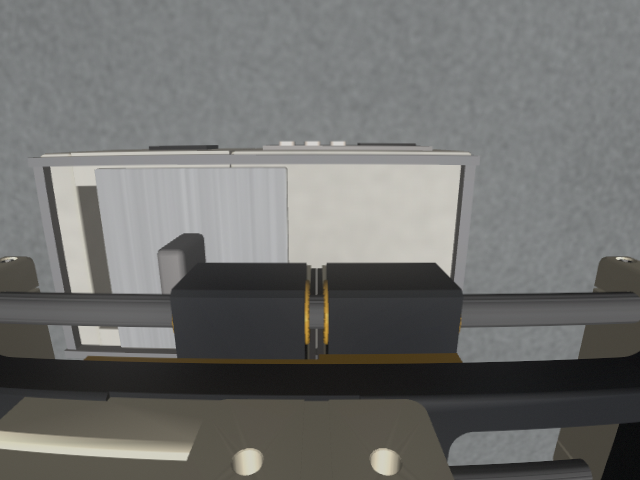

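Run:
```python
from h import *
im=get_image('wrist');p=np.array([.54016,.1453,.253]);c,s=np.cos(p[2]),np.sin(p[2])
W=lambda x,y,z:[p[0]+c*x-s*y,p[1]+s*x+c*y,z]
for q in [(-.0625,-.125,.098),(-.0625,.125,.098),(-.02,-.032,.132),(-.046,-.104,.09)]: print(q,proj(im,W(*q)).round())
print(im['position'],rot(im['orientation'])[:,2],im['fx'],im['k1'])
sc=get_image('scene')
for z in (.108,.13,.14,.15): print(z,proj(sc,[.529,.186,z]))
g=sc['image'][120:200,300:400];cv2.imwrite('pics/s2.png',cv2.resize(g,(800,600)[:2],interpolation=cv2.INTER_CUBIC)[:,:,::-1])
```

```text
(-0.0625, -0.125, 0.098) [ 22. 155.]
(-0.0625, 0.125, 0.098) [476. 150.]
(-0.02, -0.032, 0.132) [166. 245.]
(-0.046, -0.104, 0.09) [ 70. 182.]
[0.46576676 0.16659884 0.29399898] [ 0.23975164  0.06033401 -0.96895767] 361.9822162475543 -0.06570519739075704
0.108 [345.09685891 172.60713958]
0.13 [345.41654524 163.77337608]
0.14 [345.56372104 159.69822583]
0.15 [345.71206919 155.58526244]
```

View pics/s2.png

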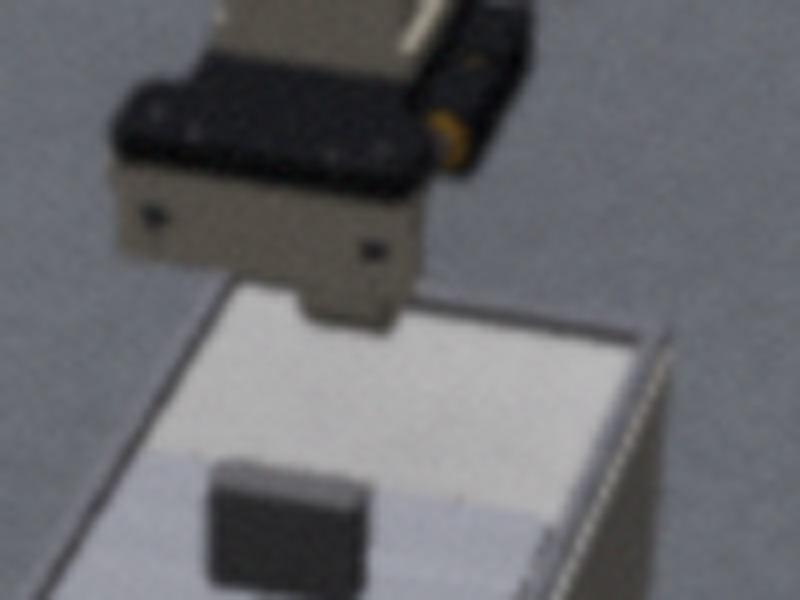

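The fingers passed over the tab: in the scene image the real fingertip is at row 164 (z≈0.13), but the state reports 0.108. I'll calibrate by touching the deck gently here.

```bash
python3 -m handwheel '[[0,0,0.5,0,0,0],[0,0,0.5,0,0,0],[0,0,0,0,0,0]]' |egrep 'posi|force'
for i in 1; do
python3 -m handwheel '[[0,0,0.15,0,0,0],[0,0,0,0,0,0]]' |egrep 'posi|force:'
python3 -m handwheel '[[0,0,0.15,0,0,0],[0,0,0,0,0,0]]' |egrep 'posi|force:'
python3 -m handwheel '[[0,0,0.15,0,0,0],[0,0,0,0,0,0]]' |egrep 'posi|force:'
done
```

```text
position: [0.5282, 0.1828, 0.0856]
force: [-0.1, -0.3, -0.5]
gripper_force: 0.0
position: [0.5293, 0.1832, 0.0843]
force: [-0.3, -0.2, -0.2]
gripper_force: 0.0
position: [0.5297, 0.1834, 0.0818]
force: [-0.3, -0.4, -0.6]
gripper_force: 0.0
position: [0.5296, 0.1834, 0.0788]
force: [-0.1, 0.7, -0.4]
gripper_force: 0.0
```

```bash
python3 -m handwheel '[[0,0,0.15,0,0,0],[0,0,0,0,0,0]]' |egrep 'posi|^force:'
python3 -m handwheel '[[0,0,0.15,0,0,0],[0,0,0,0,0,0]]' |egrep 'posi|^force:'
python3 -m handwheel '[[0,0,0.15,0,0,0],[0,0,0,0,0,0]]' |egrep 'posi|^force:'
```

```text
position: [0.5295, 0.1834, 0.0757]
force: [-0.2, -0.3, 0.6]
position: [0.5295, 0.1833, 0.0727]
force: [-0.5, -0.2, -0.2]
position: [0.5295, 0.1833, 0.0697]
force: [-0.2, -0.1, -0.3]
```

```bash
python3 -m handwheel '[[0,0,0.15,0,0,0],[0,0,0,0,0,0]]' |egrep 'posi|^force:'
python3 -m handwheel '[[0,0,0.12,0,0,0],[0,0,0,0,0,0]]' |egrep 'posi|^force:'
python3 - <<'E'
from h import *
o=observe();print(o['position']);sc=get_image('scene')
for z in (.09,.1,.11): print(z,proj(sc,[.5295,.1833,z]))
g=sc['image'][120:200,300:400];cv2.imwrite('pics/s3.png',cv2.resize(g,(800,600)[:2],interpolation=cv2.INTER_CUBIC)[:,:,::-1])
E
```

```text
position: [0.5295, 0.1833, 0.0667]
force: [-0.2, 0.2, 1.1]
position: [0.5295, 0.1833, 0.0643]
force: [-0.6, 0.3, -0.2]
[0.5295355  0.18333588 0.06433392]
0.09 [344.40818158 180.38392834]
0.1 [344.54892998 176.45368795]
0.11 [344.69082053 172.48677072]
```

View pics/s3.png

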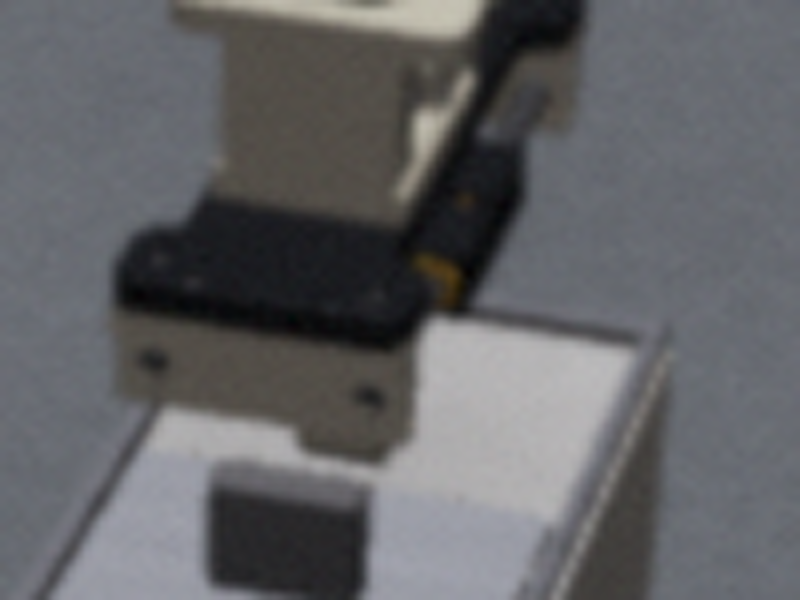

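```bash
python3 -m handwheel '[[0,0,0.12,0,0,0],[0,0,0,0,0,0]]' |egrep 'posi|^force:'
python3 -m handwheel '[[0,0,0.12,0,0,0],[0,0,0,0,0,0]]' |egrep 'posi|^force:'
python3 -m handwheel '[[0,0,0.12,0,0,0],[0,0,0,0,0,0]]' |egrep 'posi|^force:'
```

```text
position: [0.5296, 0.1833, 0.062]
force: [-0.1, 0.8, 0.4]
position: [0.5298, 0.1835, 0.0616]
force: [-6.9, -2.5, 20.3]
position: [0.5299, 0.1835, 0.0614]
force: [-15.1, -5.4, 47.3]
```

Contact came at a reported z of 0.0617, where the true deck is at 0.090. So the real finger end is about 28 mm behind the reported TCP, and I'll allow for that from here. Back to the tab.

```bash
python3 -m handwheel '[[0,0,-0.8,0,0,0],[0,0,-0.8,0,0,0],[0,0,-0.8,0,0,0],[0,0,-0.8,0,0,0],[0,-1,0,0,0,0],[0,-1,0,0,0,0],[0,-1,0,0,0,0],[0,-0.5,0,0,0,0]]' 0.6 25 >/dev/null
python3 -m handwheel '[[0,0,0,0,0,0],[0,0,0,0,0,0]]' >/dev/null
python3 w.py 0.5485 0.1145 0.074
```

```text
t 8.93 p [0.5469 0.1158 0.1215] q [-0.37  0.4   0.09  1.84 -0.05  0.9   1.56] w 0.593 gf 0.0 F [-0.2  0.9 -0.1]
z [-0.  0. -1.] y [-0.246  0.969  0.   ] yawy 104.2
rows20mm [-0.06 -0.09  2.37]
```

```bash
python3 -m handwheel '[[-0.05,0,0.8,0,0,0],[0,0,0.8,0,0,0],[0,0,0.77,0,0,0],[0,0,0,0,0,0]]' |grep '^force'
python3 -m handwheel '[[0,0,0,0,0,0],[0,0,0,0,0,0],[0,0,0,0,0,0],[0,0,0,0,0,0],[0,0,0,0,0,0],[0,0,0,0,0,0],[0,0,0,0,0,0]]' 0 25 >/dev/null
python3 w.py
python3 -m handwheel '[[0,0.3,0,0,0,0],[0,0.5,0,0,0,0],[0,0.5,0,0,0,0],[0,0.5,0,0,0,0],[0,0.5,0,0,0,0],[0,0.5,0,0,0,0],[0,0.5,0,0,0,0]]' >/dev/null
python3 w.py 0.5277 0.1937 0.074
```

```text
force: [-0.2, 0.3, -0.4]
t 9.85 p [0.5483 0.1157 0.0745] q [-0.37  0.46  0.09  1.88 -0.05  0.8   1.57] w 0.151 gf 25.0 F [-1.2  0.9  2. ]
z [ 0.001  0.    -1.   ] y [-0.247  0.969 -0.   ] yawy 104.3
t 10.43 p [0.5316 0.1815 0.0745] q [-0.48  0.47  0.08  1.88 -0.05  0.8   1.44] w 0.153 gf 25.0 F [ 0.5 -2.3  4.9]
z [ 0.001  0.001 -1.   ] y [-0.248  0.969  0.   ] yawy 104.3
rows20mm [0.04 0.64 0.02]
```

```bash
python3 -m handwheel '[[0,0.3,0,0,0,0],[0,0.2,0,0,0,0],[0,0,0,0,0,0]]' |egrep 'pos|^force'
python3 -m handwheel '[[0,0.15,0,0,0,0],[0,0,0,0,0,0]]' |egrep 'pos|^force'
python3 -m handwheel '[[0,0.15,0,0,0,0],[0,0,0,0,0,0]]' |egrep 'pos|^force'
```

```text
position: [0.5288, 0.1925, 0.0745]
force: [0.3, 1.9, 4.2]
position: [0.5284, 0.1944, 0.0745]
force: [-0.1, -0.1, 5.4]
position: [0.528, 0.1959, 0.0744]
force: [1.1, -3.5, 6.6]
```

```bash
python3 -m handwheel '[[0,0.12,0,0,0,0],[0,0,0,0,0,0]]' |egrep 'pos|^force'
python3 -m handwheel '[[0,0.12,0,0,0,0],[0,0,0,0,0,0]]' |egrep 'pos|^force'
python3 -m handwheel '[[0,0.12,0,0,0,0],[0,0,0,0,0,0]]' |egrep 'pos|^force'
```

```text
position: [0.528, 0.1959, 0.0745]
force: [1.6, -9.4, 7.2]
position: [0.528, 0.1958, 0.0744]
force: [4.9, -15.5, 8.1]
position: [0.528, 0.1958, 0.0744]
force: [6.2, -22.4, 9.7]
```

The cover is at its stop: force rises and there's no more motion. Release, lift, and fit a kinematic model from the logged states to plan the cup handling.

```bash
python3 -m handwheel '[[0,-0.15,0,0,0,0],[0,-0.15,0,0,0,0],[0,0,0,0,0,0],[0,0,0,0,0,0],[0,0,-1,0,0,0],[0,0,-1,0,0,0],[0,0,-1,0,0,0],[0,0,-1,0,0,0]]' 0.7 25 >/dev/null
python3 w.py
cat > kin.py <<'E'
import numpy as np,json,itertools
from scipy.spatial.transform import Rotation as R
from scipy.optimize import least_squares
D=[json.loads(l) for l in open('log.jsonl')]
Q=np.array([d[0] for d in D]);P=np.array([d[1] for d in D]);M=np.array([d[2] for d in D]).reshape(-1,3,3)
AX='zyzyzyz'
def chain(q,sg):
    r=R.identity();out=[]
    for a,s,x in zip(AX,sg,q): r=r*R.from_euler(a,s*x);out.append(r)
    return out
E
python3 - <<'E'
from kin import *
res=[]
for sg in itertools.product([1,-1],repeat=7):
    if sg[1]!=1: continue
    C=[chain(q,sg)[-1].inv().as_matrix()@m for q,m in zip(Q,M)]
    mean=R.from_matrix(C).mean().as_matrix();e=np.mean([np.linalg.norm(c-mean) for c in C]);res.append((e,sg,mean.round(2).tolist()))
res.sort(key=lambda t:t[0]);
for r in res[:6]: print(r)
E
```

```text
t 12.18 p [0.5267 0.1976 0.1548] q [-0.52  0.37  0.09  1.79 -0.04  0.98  1.41] w 0.671 gf 0.0 F [-0.2  0.7  0.7]
z [-0.001  0.    -1.   ] y [-0.248  0.969  0.001] yawy 104.4
(np.float64(8.674331356030878e-16), (-1, 1, -1, 1, -1, 1, -1), [[0.0, -1.0, 0.0], [1.0, 0.0, -0.0], [0.0, 0.0, 1.0]])
(np.float64(0.044844067801831804), (-1, 1, -1, 1, 1, 1, -1), [[-0.04, -1.0, -0.05], [1.0, -0.05, 0.0], [-0.01, -0.05, 1.0]])
(np.float64(0.07744466525524214), (-1, 1, 1, 1, -1, 1, -1), [[-0.13, -0.99, 0.05], [0.99, -0.13, -0.01], [0.01, 0.05, 1.0]])
(np.float64(0.09178683110494938), (-1, 1, 1, 1, 1, 1, -1), [[-0.17, -0.99, -0.0], [0.99, -0.17, 0.0], [-0.0, -0.0, 1.0]])
(np.float64(0.20262435050728897), (-1, 1, -1, -1, 1, 1, 1), [[0.03, 1.0, -0.05], [0.9, -0.0, 0.43], [0.43, -0.06, -0.9]])
(np.float64(0.2136803647572693), (-1, 1, 1, -1, 1, 1, 1), [[0.15, 0.98, -0.11], [0.9, -0.09, 0.43], [0.41, -0.16, -0.9]])
```

```bash
cat >> kin.py <<'E'
SG=(-1,1,-1,1,-1,1,-1);C0=np.array([[0,-1,0],[1,0,0],[0,0,1.]])
def A(q): return np.hstack([np.eye(3)]+[r.as_matrix() for r in chain(q,SG)])
X=np.linalg.lstsq(np.vstack([A(q)/1 for q in Q]),P.ravel(),rcond=1e-3)[0]
# prior structure: offsets along links
def fkp(q,L):
    c=chain(q,SG);return np.array([0,0,L[0]])+c[1].apply([L[1],0,L[2]])+c[3].apply([L[3],0,L[4]])+c[5].apply([L[5],0,L[6]])
S=least_squares(lambda L:np.concatenate([fkp(q,L)-p for q,p in zip(Q,P)])/.003,[.3,0,.4,0,.4,0,.3],loss='soft_l1',x_scale=.1)
L=S.x
def fk(q): return fkp(q,L),chain(q,SG)[-1].as_matrix()@C0
LO=np.array([-2.62,-.44,-1.27,.08,-1.32,.12,-2.74]);HI=np.array([2.62,2.09,1.32,2.57,4.46,2,2.74])
def ik(p,m,q0,reg=.02):
    f=lambda q:np.concatenate([(fk(q)[0]-p)*5,R.from_matrix(m.T@fk(q)[1]).as_rotvec(),reg*(q-q0)])
    s=least_squares(f,np.clip(q0,LO+.03,HI-.03),bounds=(LO+.02,HI-.02),max_nfev=60);q=s.x
    return q,np.linalg.norm(fk(q)[0]-p),np.linalg.norm(R.from_matrix(m.T@fk(q)[1]).as_rotvec())
def tool(az,down,roll):
    "z axis heading az (deg), down deg below horizontal; roll deg about tool z; roll 0: tool y horizontal"
    a,d=np.radians([az,down]);z=np.array([np.cos(a)*np.cos(d),np.sin(a)*np.cos(d),-np.sin(d)])
    y=np.array([-np.sin(a),np.cos(a),0]);return np.column_stack([np.cross(y,z),y,z])@R.from_euler('z',roll,degrees=True).as_matrix()
E
python3 - <<'E'
from kin import *
print(L.round(3),np.abs(S.fun*.003).reshape(-1,3).max(0))
rng=np.random.default_rng(0);OFF=.047
cup=np.array([.507,-.155,.045])
import h
def scan(p,m,n=10):
    out=[]
    for _ in range(n):
        q,e,r=ik(p,m,LO+(HI-LO)*rng.random(7),1e-4)
        if e<.002 and r<.01 and not any(np.abs(q[4]-o[4])<.3 for o in out): out.append(q)
    return out
for az in (-98,-80,-60):
  for dn in (25,40):
    for rl in (0,180):
      m=tool(az,dn,rl);s=scan(cup+OFF*m[:,2],m)
      print('grasp',az,dn,rl,[x.round(2).tolist() for x in s[:2]])
hop=np.array([.555,.089,.16])
for az in (14,-15,40,75):
  for dn in (10,25):
    for rl in (0,90,140,180,-90,-140):
      m=tool(az,dn,rl);s=scan(hop+OFF*m[:,2],m)
      print('pour',az,dn,rl,[x.round(2).tolist() for x in s[:2]])
E
```

```text
[-0.109 -0.466  0.308 -0.121  0.544 -0.362 -0.002] [0.06668926 0.0385151  0.04979908]
grasp -98 25 0 [[0.22, 0.48, 0.32, 1.72, 1.25, 0.95, -0.45], [1.07, 0.57, -0.08, 1.64, 1.71, 0.66, -0.48]]
grasp -98 25 180 [[1.46, 0.52, -0.27, 1.68, 1.91, 0.53, 2.66], [0.78, 0.57, 0.07, 1.64, 1.55, 0.75, 2.66]]
grasp -98 40 0 [[0.38, 0.59, 0.29, 1.77, 1.1, 0.69, -0.39], [1.09, 0.64, -0.06, 1.71, 1.53, 0.52, -0.39]]
grasp -98 40 180 [[-1.11, 2.07, 0.5, 2.04, 4.23, 0.26, -2.27], [1.91, -0.33, -0.53, 2.42, 0.6, 0.22, -2.49]]
grasp -80 25 0 [[0.44, 0.79, 0.4, 1.49, 1.57, 0.44, -0.58], [1.57, 0.78, -0.46, 1.51, 2.36, 0.39, -0.6]]
grasp -80 25 180 [[1.3, 0.8, -0.27, 1.44, 2.19, 0.42, 2.54], [0.49, 0.79, 0.36, 1.48, 1.6, 0.44, 2.55]]
grasp -80 40 0 [[0.23, 0.85, 0.55, 1.68, 1.19, 0.27, -0.44], [0.94, 0.89, 0.07, 1.48, 1.73, 0.28, -0.48]]
grasp -80 40 180 [[0.6, 0.88, 0.32, 1.53, 1.47, 0.26, 2.67], [0.99, 0.89, 0.03, 1.48, 1.77, 0.29, 2.66]]
grasp -60 25 0 [[-0.86, 0.72, 1.25, 2.05, 1.23, 0.24, -0.6], [0.54, 1.04, 0.37, 1.13, 1.97, 0.14, -0.83]]
grasp -60 25 180 [[-0.81, 0.5, 1.11, 1.99, 1.25, 0.44, 2.68
[... 3219 characters left out ...]
.82, 0.47, 0.67, 1.48, 3.91, 0.21, -1.02]]
pour 75 10 -140 [[-1.7, 0.51, 0.62, 1.46, 3.94, 0.28, -0.17], [-0.69, 0.65, -0.05, 1.33, 4.44, 0.59, -0.23]]
pour 75 25 0 []
pour 75 25 90 [[-1.59, 0.61, 0.49, 1.54, 4.19, 0.27, 1.91], [0.03, 0.58, -0.52, 1.59, -1.2, 0.65, 1.86]]
pour 75 25 140 [[0.32, 0.45, -0.62, 1.69, -1.11, 0.82, 0.96], [-1.72, 0.58, 0.55, 1.58, 4.16, 0.21, 1.03]]
pour 75 25 180 [[-1.12, 0.69, 0.21, 1.43, 4.42, 0.39, 0.35], [0.77, 0.04, -0.65, 1.79, -1.15, 1.33, 0.18]]
pour 75 25 -90 [[0.4, 0.4, -0.64, 1.72, -1.1, 0.89, -1.32], [-1.46, 0.64, 0.42, 1.51, 4.24, 0.31, -1.23]]
pour 75 25 -140 [[0.43, 0.38, -0.64, 1.72, -1.1, 0.91, -0.45], [-1.08, 0.69, 0.18, 1.43, 4.44, 0.4, -0.35]]
```

Run:
```python
import json,numpy as np
import kin
from kin import *
def rows(q):
    c=[r.as_matrix() for r in chain(q,SG)]
    return np.column_stack([[0,0,1],c[1][:,0],c[1][:,2],c[3][:,0],c[3][:,2],c[5][:,0],c[5][:,2]])
B=np.vstack([rows(q) for q in Q]);p=P.ravel()
u,s,v=np.linalg.svd(B);print(s)
for pr in ([.3,0,.4,0,.4,0,.25],[.34,0,.4,0,.4,0,.3]):
    lam=1e-3;x=np.array(pr)+np.linalg.solve(B.T@B+lam*np.eye(7),B.T@(p-B@np.array(pr)));print(x.round(3),np.abs((B@x-p).reshape(-1,3)).round(3).tolist()[:12])
x=np.linalg.lstsq(B[:, [0,2,4,6]],p,rcond=None)[0];print(x,(B[:,[0,2,4,6]]@x-p).round(3))
```

```text
[6.92036275e+00 5.98797414e+00 3.35139224e-01 2.73869417e-01
 2.37328307e-01 9.53101997e-02 3.67818256e-03]
[ 0.204 -0.407  0.39  -0.047  0.508 -0.349  0.328] [[0.04, 0.012, 0.031], [0.061, 0.042, 0.0], [0.006, 0.016, 0.026], [0.0, 0.004, 0.018], [0.002, 0.006, 0.001], [0.003, 0.006, 0.0], [0.006, 0.012, 0.001], [0.006, 0.012, 0.001], [0.002, 0.004, 0.004], [0.003, 0.005, 0.013], [0.005, 0.008, 0.014], [0.003, 0.008, 0.011]]
[ 0.248 -0.407  0.391 -0.047  0.508 -0.349  0.373] [[0.04, 0.012, 0.031], [0.061, 0.042, 0.0], [0.006, 0.016, 0.026], [0.0, 0.004, 0.018], [0.003, 0.006, 0.001], [0.003, 0.006, 0.0], [0.006, 0.012, 0.001], [0.006, 0.012, 0.001], [0.002, 0.004, 0.004], [0.003, 0.005, 0.013], [0.005, 0.008, 0.014], [0.004, 0.008, 0.011]]
[-1.27805645  0.28654066  0.56210134 -1.47951489] [-0.047  0.019  0.025 -0.038  0.05   0.015  0.003  0.051  0.     0.005
  0.049  0.003 -0.015  0.037 -0.006 -0.023  0.036 -0.006 -0.027  0.035
 -0.006 -0.026  0.033 -0.005 -0.015  0.037 -0.005 -0.039  0.031 -0.008
 -0.043  0.026 -0.008 -0.007  0.042  0.001]
```

Run:
```python
import kin
from kin import *
def rows(q,k):
    c=[r.as_matrix() for r in chain(q,SG)]
    F={'X':np.array([1,0,0]),'Y':np.array([0,1,0]),'h':np.array([0,0,1]),'x0':c[0][:,0],'y1':c[1][:,1],'x1':c[1][:,0],'d3':c[1][:,2],'y3':c[3][:,1],'x3':c[3][:,0],'d5':c[3][:,2],'y5':c[5][:,1],'x5':c[5][:,0],'d7':c[5][:,2],'x7':c[6][:,0],'y7':c[6][:,1]}
    return np.column_stack([F[i] for i in k])
p=P.ravel();pr={'h':.3,'d3':.4,'d5':.4,'d7':.3}
for k in (['h','d3','d5','d7','y1'],['h','d3','d5','d7','X','Y'],['h','d3','d5','d7','x7','y7'],['h','d3','d5','d7','y1','y3','y5'],['h','d3','d5','d7','x0','x1','x3','x5','y1','y3','y5','X','Y','x7','y7']):
    B=np.vstack([rows(q,k) for q in Q]);x0=np.array([pr.get(i,0) for i in k])
    x=x0+np.linalg.solve(B.T@B+2e-5*np.eye(len(k)),B.T@(p-B@x0));r=(B@x-p).reshape(-1,3);print(dict(zip(k,x.round(3))),np.sqrt((r**2).mean(0)).round(4))
```

```text
{'h': np.float64(0.267), 'd3': np.float64(0.555), 'd5': np.float64(0.428), 'd7': np.float64(0.391), 'y1': np.float64(-0.053)} [0.0004 0.0005 0.0002]
{'h': np.float64(0.617), 'd3': np.float64(0.487), 'd5': np.float64(0.462), 'd7': np.float64(0.659), 'X': np.float64(0.026), 'Y': np.float64(-0.042)} [0.0105 0.0093 0.0026]
{'h': np.float64(0.638), 'd3': np.float64(0.464), 'd5': np.float64(0.473), 'd7': np.float64(0.652), 'x7': np.float64(0.044), 'y7': np.float64(-0.015)} [0.0167 0.0111 0.0034]
{'h': np.float64(0.251), 'd3': np.float64(0.557), 'd5': np.float64(0.428), 'd7': np.float64(0.378), 'y1': np.float64(-0.036), 'y3': np.float64(-0.017), 'y5': np.float64(-0.0)} [0. 0. 0.]
{'h': np.float64(0.252), 'd3': np.float64(0.553), 'd5': np.float64(0.426), 'd7': np.float64(0.377), 'x0': np.float64(0.001), 'x1': np.float64(0.001), 'x3': np.float64(-0.002), 'x5': np.float64(0.0), 'y1': np.float64(-0.036), 'y3': np.float64(-0.016), 'y5': np.float64(-0.002), 'X': np.float64(0.0), 'Y': np.float64(-0.0), 'x7': np.float64(-0.0), 'y7': np.float64(0.001)} [0. 0. 0.]
```

```bash
python3 - <<'E'
s=open('kin.py').read()
a=s.index('X=np.linalg');b=s.index('def fk(q)')
s=s[:a]+'''L=[.2514,.557,.428,.378,-.036,-.017]
def fkp(q,L):
    c=chain(q,SG);return np.array([0,0,L[0]])+c[1].apply([0,L[4],L[1]])+c[3].apply([0,L[5],L[2]])+c[5].apply([0,0,L[3]])
'''+s[b:]
open('kin.py','w').write(s)
E
cat > scan.py <<'E'
from kin import *
print(max(np.abs(fk(q)[0]-p).max() for q,p in zip(Q,P)))
rng=np.random.default_rng(0);OFF=.047
def scan(p,m,n=14):
    out=[]
    for _ in range(n):
        q,e,r=ik(p,m,LO+(HI-LO)*rng.random(7),1e-4)
        if e<.002 and r<.01 and not any(np.abs(q[4]-o[4])<.4 for o in out): out.append(q)
    return [x.round(1).tolist() for x in out[:3]]
E
timeout 500 python3 - <<'E'
from scan import *
cup=np.array([.507,-.155,.045])
for az in (-98,-70):
  for dn in (25,):
    for rl in (0,180):
      m=tool(az,dn,rl);print('grasp',az,dn,rl,scan(cup+OFF*m[:,2],m))
hop=np.array([.555,.089,.16])
for az in (-40,-15,14,40,75,100):
  for dn in (0,25):
    for rl in (0,120,180,-120):
      m=tool(az,dn,rl);print('pour',az,dn,rl,scan(hop+OFF*m[:,2],m,8))
E
```

```text
0.00043360005126218126
grasp -98 25 0 [[-0.1, 0.9, -0.4, 1.9, 1.1, 1.5, -1.4], [-0.8, 1.1, 0.7, 2.0, 0.5, 0.9, -0.9]]
grasp -98 25 180 [[-0.9, 1.1, 0.8, 2.0, 0.4, 0.8, 2.4], [-0.5, 0.9, 0.2, 2.0, 0.9, 1.1, 1.9]]
grasp -70 25 0 [[-1.0, 1.1, 0.8, 2.3, 1.4, 0.4, -1.6]]
grasp -70 25 180 [[0.1, 1.0, -0.7, 2.2, 1.6, 1.7, 1.6], [-1.2, 1.5, 1.2, 2.3, -1.3, 0.1, -2.1]]
pour -40 0 0 [[-0.8, 0.9, -0.1, 2.3, 1.6, 1.7, -1.6]]
pour -40 0 120 [[-1.6, 1.4, 1.0, 2.3, 1.4, 0.5, 2.6]]
pour -40 0 180 [[-0.6, 1.0, -0.4, 2.2, 1.6, 1.9, 1.6]]
pour -40 0 -120 [[-0.6, 1.0, -0.4, 2.2, 1.6, 1.9, 0.5]]
pour -40 25 0 [[-0.3, 0.7, -0.7, 2.2, 1.6, 1.5, -1.2]]
pour -40 25 120 []
pour -40 25 180 [[-0.6, 0.6, -0.3, 2.3, 1.5, 1.3, 1.9]]
pour -40 25 -120 [[-1.2, 0.7, 0.5, 2.3, 1.4, 0.8, 0.8]]
pour -15 0 0 [[-0.6, 1.0, -0.3, 2.5, 2.0, 2.0, -1.8]]
pour -15 0 120 [[-0.6, 1.0, -0.3, 2.5, 2.0, 2.0, 2.4]]
pour -15 0 180 [[-0.6, 1.0, -0.3, 2.5, 2.0, 2.0, 1.3]]
pour -15 0 -120 [[-0.6, 1.0, -0.3, 2.5, 2.0, 2.0, 0.3]]
pour -15 25 0 [[0.1, 0.9, -1.2, 2.5, 2.0, 1.8, -1.0]]
pour -15 25 120 [[-0.6, 0.5, -0.1, 2.5, 2.1, 1.2, 2.7]]
po
[... 1175 characters left out ...]
]]
pour 75 25 -120 [[1.0, 0.9, -1.0, 2.0, -0.8, 0.6, -0.4]]
pour 100 0 0 [[0.9, 1.3, -1.0, 1.6, -0.5, 1.2, -2.5], [0.4, 1.0, -0.2, 1.7, -1.1, 1.6, -2.1]]
pour 100 0 120 [[1.0, 1.5, -1.2, 1.6, -0.3, 1.1, 1.4], [0.7, 1.1, -0.6, 1.7, -0.8, 1.4, 1.9]]
pour 100 0 180 [[0.8, 1.2, -0.9, 1.6, -0.6, 1.3, 0.7]]
pour 100 0 -120 [[0.8, 1.2, -0.9, 1.6, -0.6, 1.3, -0.3]]
pour 100 25 0 [[-0.2, 0.9, 0.8, 1.8, -1.3, 1.9, -1.9]]
pour 100 25 120 [[0.9, 1.2, -1.2, 1.7, -0.1, 1.0, 1.2], [0.8, 1.0, -0.9, 1.7, -0.5, 1.1, 1.6]]
pour 100 25 180 [[0.8, 1.0, -1.0, 1.7, -0.4, 1.1, 0.5], [0.4, 0.8, -0.2, 1.7, -0.9, 1.3, 0.9]]
pour 100 25 -120 [[0.0, 0.8, 0.3, 1.8, -1.1, 1.6, 0.1], [0.7, 0.9, -0.8, 1.7, -0.6, 1.1, -0.4]]
```

The kinematic model now matches to 0.4 mm. Next I'll overlay two hypotheses for where the gripper body sits relative to the reported TCP.

Run:
```python
from h import *
o=observe();M=rot(o['ee_rot']);p=np.array(o['position']);sc=get_image('scene');a=sc['image'].copy()
a=a[60:210,270:430];a=cv2.resize(a,(800,750),interpolation=cv2.INTER_CUBIC)
def dr(pts,col):
    q=[tuple(int(round(v)) for v in (proj(sc,p+M@np.array(t))-[270,60]+.5)*5) for t in pts]
    for i in range(len(q)): cv2.line(a,q[i],q[(i+1)%len(q)],col,1)
for zb,col in ((-.066,(255,0,0)),(-.094,(0,255,0))):
    dr([(.0375,.095,zb),(.0375,-.095,zb),(-.0375,-.095,zb),(-.0375,.095,zb)],col)
w=o['width']*.046
for z,col in ((0,(255,0,0)),(-.028,(0,255,0))):
    for s in (1,-1): dr([(.0095,s*w,z),(.0095,s*(w+.019),z),(-.0095,s*(w+.019),z),(-.0095,s*w,z)],col)
cv2.imwrite('pics/ov.png',a[:600,:,::-1])
```

```text
(no output)
```

View pics/ov.png

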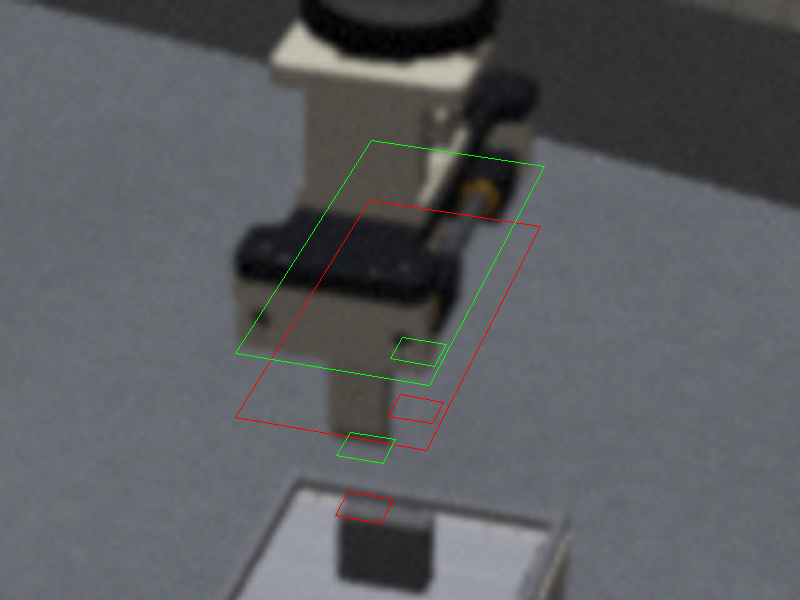

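The green overlay fits both the fingertip and the body: the whole tool is 28 mm shorter than reported, with its geometry intact. The grasp point is therefore 47 mm behind the reported TCP. I'll refine the cup position and plan the path.

```bash
cat > plan.py <<'E'
from scan import *
def follow(q,p0,m0,p1,m1,n=10):
    rv=R.from_matrix(m0.T@m1).as_rotvec();e=0
    for t in np.linspace(0,1,n+1)[1:]:
        q,a,b=ik(p0+(p1-p0)*t,m0@R.from_rotvec(rv*t).as_matrix(),q,.01);e=max(e,a+b*.1)
    return q,e
E
timeout 500 python3 - <<'E'
from plan import *; import h
im=h.get_image('top');sc=h.get_image('scene')
for cam,I in (('top',im),('scene',sc)):
    for d in h.place_of('cup_rim',cam)[:5]: print(cam,round(d['score'],2),h.pix2z(I,d['point'][0]*640,d['point'][1]*480,.075).round(3))
    for d in h.trace('cup_rim',cam)[:4]:
        v,u=np.nonzero(d['region']);print(' reg',round(d['score'],2),u.mean().round(),v.mean().round(),h.pix2z(I,(u.min()+u.max())/2,(v.min()+v.max())/2,.04).round(3))
cup=np.array([.507,-.155,.05]);q0=Q[-1];p0,m0=fk(q0)
hop=np.array([.5547,.089,0])
for az,dn in ((-94,40),(-98,40),(-94,30)):
  mg=tool(az,dn,180);pg=cup+.045*mg[:,2];pp=pg-.13*mg[:,2]+[0,0,.06]
  q1,e1=follow(q0,p0,m0,pp,mg);q2,e2=follow(q1,pp,mg,pg,mg)
  print('az',az,dn,'pre',q1.round(2),round(e1,4),'grasp',q2.round(2),round(e2,4))
  al=mg.T@[0,0,1]
  for paz in (-60,-40,-25,-15):
    for pd in (0,12,25):
      c=hop+[0,0,.22];m1=tool(paz,pd,180);q,e=follow(q2,pg,mg,pg+[0,0,.2],mg);q,e=follow(q,pg+[0,0,.2],mg,c+.045*m1[:,2],m1);o=[round(e,3)]
      pr=m1
      for rl in (210,240,270,300,330):
        m=tool(paz,pd,rl);q,e=follow(q,c+.045*pr[:,2],pr,c+.045*m[:,2],m,4);pr=m;o.append((rl,round(e,3),round(np.degrees(np.arcsin((m@al)[2])))))
      print('  pour',paz,pd,o,q.round(2))
E
```

```text
0.00043360005126218126
top 0.89 [ 0.417 -0.143  0.075]
top 0.76 [ 0.509 -0.153  0.075]
top 0.72 [ 0.598 -0.165  0.075]
top 0.64 [ 0.573 -0.26   0.075]
top 0.47 [ 0.512 -0.142  0.075]
 reg 0.95 383.0 349.0 [ 0.413 -0.14   0.04 ]
 reg 0.93 391.0 300.0 [ 0.511 -0.157  0.04 ]
 reg 0.83 441.0 270.0 [ 0.569 -0.261  0.04 ]
 reg 0.74 150.0 191.0 [0.743 0.33  0.04 ]
scene 0.97 [ 0.57  -0.262  0.075]
scene 0.96 [ 0.511 -0.156  0.075]
scene 0.96 [ 0.597 -0.159  0.075]
scene 0.91 [ 0.413 -0.152  0.075]
 reg 0.8 239.0 291.0 [ 0.509 -0.161  0.04 ]
 reg 0.7 280.0 312.0 [ 0.601 -0.163  0.04 ]
 reg 0.62 229.0 342.0 [ 0.568 -0.266  0.04 ]
az -94 40 pre [-0.5   0.54  0.07  1.89  0.73  1.31  2.22] 0.0 grasp [-0.38  0.75  0.13  2.04  0.92  0.97  2.03] 0.0
  pour -60 0 [np.float64(0.0), (210, np.float64(0.0), 42), (240, np.float64(0.0), 23), (270, np.float64(0.0), 0), (300, np.float64(0.0), -23), (330, np.float64(0.0), -42)] [-1.11  0.86  0.34  2.03  1.15  1.44 -0.69]
  pour -60 12 [np.float64(0.0), (210, np.float64(0.0), 51), (240, np.float64(0.0), 31), (270, np.float64(0.0), 8), (300, np.float64(0.0), -
[... 7016 characters left out ...]
  0.41 -0.28  2.4   1.72  1.16 -0.65]
  pour -15 0 [np.float64(0.006), (210, np.float64(0.006), 49), (240, np.float64(0.006), 26), (270, np.float64(0.006), 0), (300, np.float64(0.006), -26), (330, np.float64(0.006), -49)] [-0.45  0.85 -0.5   2.55  2.02  1.98 -1.05]
  pour -15 12 [np.float64(0.0), (210, np.float64(0.0), 57), (240, np.float64(0.0), 32), (270, np.float64(0.0), 6), (300, np.float64(0.0), -19), (330, np.float64(0.0), -39)] [ 0.    0.86 -1.09  2.53  2.07  1.98 -0.62]
  pour -15 25 [np.float64(0.0), (210, np.float64(0.0), 63), (240, np.float64(0.0), 37), (270, np.float64(0.0), 12), (300, np.float64(0.0), -10), (330, np.float64(0.0), -28)] [-0.37  0.39 -0.44  2.49  1.96  1.15 -0.67]
```

```bash
cat > opt.py <<'E'
from plan import *
G=35;fa=14.5
mg=tool(-95,G,0);al=mg.T@[0,0,1]  # cup axis in tool frame, roll 0 family
def boxpts():
    g=[(x,y,z) for x in np.linspace(-.0375,.0375,5) for y in np.linspace(-.095,.095,11) for z in np.linspace(-.047,-.16,8)]
    f=[(x,s*y,z) for x in (-.0095,.0095) for s in (1,-1) for y in (.029,.048) for z in (.019,0,-.02)]
    f2=[(x,s*y,z) for x in (-.0375,.0375) for s in (1,-1) for y in (.029,.048) for z in (-.047+.0,)]
    return np.array(g+f+f2)
BP=boxpts()
u=np.cross(al,[0,0,1.]);u/=np.linalg.norm(u);v=np.cross(al,u);HG=.05
t=np.linspace(0,2*np.pi,24,endpoint=False)
RIM=np.array([al*(.075-HG)+.029*(np.cos(k)*u+np.sin(k)*v) for k in t]);BOT=np.array([al*(-HG)+.029*(np.cos(k)*u+np.sin(k)*v) for k in t])
CUP=np.vstack([RIM,BOT])
def need(az,pd,rl,back):
    "work in feeder frame; returns cup grasp centre xy, min z, lip z offset"
    m=tool(az-fa,pd,rl)   # az is world
    rim=RIM@m.T;lip=rim[np.argmin(rim[:,2])];ax=m@al
    d=ax[:2]/np.linalg.norm(ax[:2]);xy=np.array([0,-.058])-back*d-lip[:2]
    pts=np.vstack([BP,CUP])@m.T;P2=pts[:,:2]+xy
    h=np.zeros(len(pts))
    ins=(np.abs(P2[:,0])<.07)&(np.abs(P2[:,1])<.13);h[ins]=.1
    hop=(np.abs(P2[:,0])<.04)&(np.abs(P2[:,1]+.058)<.04);h[hop]=.07
    tab=(np.abs(P2[:,0])<.027)&(np.abs(P2[:,1]-.05)<.014);h[tab]=.134
    return xy,(h-pts[:,2]).max()+.008,lip[2],np.degrees(np.arcsin(ax[2]))
E
python3 - <<'E'
from opt import *
res=[]
for s in (1,-1):
  for az in range(-70,-14,5):
    for pd in (-10,0,10,20,30):
      Z=[];last=None
      for r in range(90,176,5):
        xy,z,l,el=need(az,pd,s*r,.025)
        if el<8: Z.append(z)
        last=el
        if el<-30: break
      if last<-28 and Z: res.append((max(Z)+l,s,az,pd,r,round(max(Z),3),round(l,3),round(last),xy.round(3)))
res.sort(key=lambda t:t[0])
for x in res[:14]: print(x)
E
```

```text
0.00043360005126218126
(np.float64(0.15026508481289574), -1, -60, 20, 155, np.float64(0.188), np.float64(-0.038), -30, array([-0.003, -0.09 ]))
(np.float64(0.15026508481289574), -1, -55, 20, 155, np.float64(0.188), np.float64(-0.038), -30, array([-0.  , -0.09]))
(np.float64(0.15026508481289574), -1, -50, 20, 155, np.float64(0.188), np.float64(-0.038), -30, array([ 0.002, -0.09 ]))
(np.float64(0.15026508481289574), -1, -45, 20, 155, np.float64(0.188), np.float64(-0.038), -30, array([ 0.005, -0.09 ]))
(np.float64(0.15026508481289574), -1, -40, 20, 155, np.float64(0.188), np.float64(-0.038), -30, array([ 0.008, -0.089]))
(np.float64(0.15026508481289574), -1, -35, 20, 155, np.float64(0.188), np.float64(-0.038), -30, array([ 0.011, -0.088]))
(np.float64(0.15026508481289574), -1, -30, 20, 155, np.float64(0.188), np.float64(-0.038), -30, array([ 0.013, -0.087]))
(np.float64(0.15026508481289574), -1, -25, 20, 155, np.float64(0.188), np.float64(-0.038), -30, array([ 0.016, -0.086]))
(np.float64(0.15026508481289574), -1, -20, 20, 155, np.float64(0.188), np.float64(-0.038), -30, array([ 0.018, -0.085]))
(np.float64(0.15026508481289574), -1, -15, 20, 155, np.float64(0.188), np.float64(-0.038), -30, array([ 0.02 , -0.083]))
(np.float64(0.15026508481289577), -1, -65, 20, 155, np.float64(0.188), np.float64(-0.038), -30, array([-0.006, -0.09 ]))
(np.float64(0.158243308773316), -1, -70, 20, 155, np.float64(0.196), np.float64(-0.038), -30, array([-0.009, -0.089]))
(np.float64(0.16250694325516063), -1, -60, 10, 140, np.float64(0.2), np.float64(-0.038), -31, array([-0.013, -0.086]))
(np.float64(0.16265380740454402), -1, -45, 10, 140, np.float64(0.2), np.float64(-0.038), -31, array([-0.005, -0.089]))
```

Run:
```python
from opt import *
for s in (1,-1):
  for az,pd in ((-40,12),(-40,20),(-60,12),(-25,20)):
    print(s,az,pd,[(r,*need(az,pd,s*r,.025)[0].round(3),round(need(az,pd,s*r,.025)[1],3),round(need(az,pd,s*r,.025)[2],3),round(need(az,pd,s*r,.025)[3])) for r in (0,40,70,90,105,120,135,150,160)])
# transit feasibility for s=-1
cup=np.array([.510,-.156,.05]);q0=Q[-1];p0,m0=fk(q0)
pg=cup+.045*mg[:,2];pp=pg-.13*mg[:,2]+[0,0,.08]
q1,e1=follow(q0,p0,m0,pp,mg,20);q2,e2=follow(q1,pp,mg,pg,mg);print(q1.round(2),e1,q2.round(2),e2)
q3,e3=follow(q2,pg,mg,pg+[0,0,.2],mg)
m=tool(-40,15,0);c=np.array([.56,.06,.27]);q4,e4=follow(q3,pg+[0,0,.2],mg,c+.045*m[:,2],m)
mm=tool(-40,15,-150);pr=m;q=q4
for r in (-50,-100,-150):
    mm=tool(-40,15,r);q,e=follow(q,c+.045*pr[:,2],pr,c+.045*mm[:,2],mm,5);pr=mm;print(r,q.round(2),e)
q,e=follow(q,c+.045*mm[:,2],mm,c+.045*mm[:,2]-[0,0,.07],mm);print(q.round(2),e)
print(pp,pg)
```

```text
0.00043360005126218126
1 -40 12 [(0, np.float64(0.036), np.float64(-0.108), np.float64(0.165), np.float64(0.012), 67), (40, np.float64(0.063), np.float64(-0.058), np.float64(0.179), np.float64(-0.001), 47), (70, np.float64(0.059), np.float64(-0.055), np.float64(0.222), np.float64(-0.017), 23), (90, np.float64(0.053), np.float64(-0.054), np.float64(0.215), np.float64(-0.026), 7), (105, np.float64(0.047), np.float64(-0.061), np.float64(0.213), np.float64(-0.031), -5), (120, np.float64(0.041), np.float64(-0.062), np.float64(0.221), np.float64(-0.035), -16), (135, np.float64(0.034), np.float64(-0.064), np.float64(0.217), np.float64(-0.037), -27), (150, np.float64(0.028), np.float64(-0.067), np.float64(0.204), np.float64(-0.038), -35), (160, np.float64(0.021), np.float64(-0.074), np.float64(0.188), np.float64(-0.038), -39)]
1 -40 20 [(0, np.float64(0.035), np.float64(-0.106), np.float64(0.164), np.float64(0.017), 75), (40, np.float64(0.063), np.float64(-0.055), np.float64(0.171), np.float64(0.002), 52), (70, np.float64(0.06), np.float64(-0.055), np.float64(0.205), np.float64(-0.014), 27),
[... 5180 characters left out ...]
(0.167), np.float64(-0.036), -20), (150, np.float64(0.012), np.float64(-0.089), np.float64(0.149), np.float64(-0.037), -28), (160, np.float64(0.013), np.float64(-0.086), np.float64(0.143), np.float64(-0.038), -32)]
[-0.98  0.69  0.77  1.89  0.47  1.14 -0.64] 5.636070916214336e-06 [-0.8   0.95  0.73  2.04  0.51  0.72 -0.76] 1.42393222054574e-06
-50 [-1.47  0.62  0.89  2.34  1.47  0.82 -0.31] 7.286721102774092e-06
-100 [-1.47  0.62  0.88  2.34  1.47  0.83  0.57] 7.273265279907528e-06
-150 [-1.46  0.62  0.88  2.34  1.47  0.83  1.44] 7.257105560492017e-06
[-1.39  0.79  0.79  2.37  1.55  0.78  1.2 ] 1.6178566600357748e-06
[ 0.51606847 -0.08663703  0.178754  ] [ 0.50678728 -0.19272157  0.02418906]
```

```bash
cat > rows.py <<'E'
# rows.py az dn roll cx cy cz : screw from the present pose to cup-centre pose; prints equal rows (shares)
import sys
from kin import *; import h
from scipy.linalg import logm,expm
def T(p,m): t=np.eye(4);t[:3,:3]=m;t[:3,3]=p;return t
a=[float(x) for x in sys.argv[1:7]];m=tool(*a[:3]);p=np.array(a[3:6])+.045*m[:,2]
o=h.observe();A=T(o['position'],h.rot(o['ee_rot']));B=T(p,m)
X=np.real(logm(np.linalg.inv(A)@B));v=X[:3,3]/.02;w=np.array([X[2,1],X[0,2],X[1,0]])/np.radians(4)
print('t',round(o['clock'],2),'p',np.round(o['position'],3),'q',np.round(o['joints'],2),'w',round(o['width'],3),'gf',round(o['gripper_force'],1),'F',np.round(o['force'],1))
print('total',v.round(2),w.round(2),'target',p.round(3))
n=int(np.ceil(max(np.abs(v).max(),np.abs(w).max())/.97))
if n: print(n,'rows of',(v/n).round(3).tolist()+(w/n).round(3).tolist())
for s in (.25,.5,.75): E=A@expm(X*s);print('  mid',E[:3,3].round(3),'centre',(E[:3,3]-.045*E[:3,2]).round(3))
E
python3 -m handwheel '[[0,0,-1,0,0,0],[0,0,-1,0,0,0],[0,0,-1,0,0,0],[0,0,-1,0,0,0],[0,0,-1,0,0,0]]' 0.74 25 >/dev/null
python3 rows.py -95 35 0 .520 -.02 .22
```

```text
t 12.95 p [0.527 0.196 0.254] q [-0.53  0.29  0.1   1.65 -0.03  1.2   1.4 ] w 0.738 gf 0.0 F [0.1 0.3 0.2]
total [ -6.05 -10.21   8.73] [12.95 -9.21 24.94] target [ 0.517 -0.057  0.194]
26 rows of [-0.233, -0.393, 0.336, 0.498, -0.354, 0.959]
  mid [0.562 0.143 0.219] centre [0.555 0.152 0.262]
  mid [0.575 0.073 0.2  ] centre [0.566 0.094 0.239]
  mid [0.56  0.002 0.194] centre [0.555 0.033 0.227]
```

```bash
python3 -m handwheel '[[-0.233,-0.393,0.336,0.498,-0.354,0.959],[-0.233,-0.393,0.336,0.498,-0.354,0.959],[-0.233,-0.393,0.336,0.498,-0.354,0.959],[-0.233,-0.393,0.336,0.498,-0.354,0.959],[-0.233,-0.393,0.336,0.498,-0.354,0.959],[-0.233,-0.393,0.336,0.498,-0.354,0.959],[-0.233,-0.393,0.336,0.498,-0.354,0.959],[-0.233,-0.393,0.336,0.498,-0.354,0.959]]' >/dev/null
python3 -m handwheel '[[-0.233,-0.393,0.336,0.498,-0.354,0.959],[-0.233,-0.393,0.336,0.498,-0.354,0.959],[-0.233,-0.393,0.336,0.498,-0.354,0.959],[-0.233,-0.393,0.336,0.498,-0.354,0.959],[-0.233,-0.393,0.336,0.498,-0.354,0.959],[-0.233,-0.393,0.336,0.498,-0.354,0.959],[-0.233,-0.393,0.336,0.498,-0.354,0.959],[-0.233,-0.393,0.336,0.498,-0.354,0.959]]' >/dev/null
python3 rows.py -95 35 0 .520 -.02 .22
```

```text
t 14.28 p [0.577 0.042 0.193] q [-0.93  0.46  0.48  1.84  0.5   1.07 -0.06] w 0.74 gf 0.0 F [ 0.2 -1.1 -0.2]
total [-2.47 -4.2   3.29] [ 4.97 -3.53  9.55] target [ 0.517 -0.057  0.194]
10 rows of [-0.247, -0.42, 0.329, 0.497, -0.353, 0.955]
  mid [0.568 0.014 0.192] centre [0.562 0.043 0.225]
  mid [ 0.555 -0.013  0.192] centre [0.551 0.02  0.223]
  mid [ 0.538 -0.036  0.193] centre [ 0.537 -0.001  0.221]
```

```bash
python3 -m handwheel '[[-0.247,-0.42,0.329,0.497,-0.353,0.955],[-0.247,-0.42,0.329,0.497,-0.353,0.955],[-0.247,-0.42,0.329,0.497,-0.353,0.955],[-0.247,-0.42,0.329,0.497,-0.353,0.955],[-0.247,-0.42,0.329,0.497,-0.353,0.955],[-0.247,-0.42,0.329,0.497,-0.353,0.955],[-0.247,-0.42,0.329,0.497,-0.353,0.955],[-0.247,-0.42,0.329,0.497,-0.353,0.955]]' >/dev/null
python3 -m handwheel '[[-0.247,-0.42,0.329,0.497,-0.353,0.955],[-0.247,-0.42,0.329,0.497,-0.353,0.955],[0,0,0,0,0,0]]' >/dev/null
python3 rows.py -95 35 0 .518 -.064 .115;python3 - <<'E'
from h import *
for c in ('top','scene','wrist'):
    im=get_image(c)
    for d in place_of('cup_rim',c)[:5]: print(c,round(d['score'],2),pix2z(im,d['point'][0]*640,d['point'][1]*480,.075).round(3))
E
```

```text
t 15.2 p [ 0.52  -0.059  0.193] q [-1.    0.7   0.71  1.83  0.45  1.24 -0.66] w 0.74 gf 0.0 F [ 0.2 -0.2 -0.1]
total [ 3.08 -0.05  4.68] [-0.03  0.03  0.  ] target [ 0.515 -0.101  0.089]
5 rows of [0.616, -0.01, 0.937, -0.006, 0.006, 0.001]
  mid [ 0.518 -0.07   0.167] centre [ 0.522 -0.033  0.193]
  mid [ 0.517 -0.08   0.141] centre [ 0.52  -0.043  0.167]
  mid [ 0.516 -0.09   0.115] centre [ 0.519 -0.054  0.141]
top 0.92 [ 0.577 -0.255  0.075]
top 0.88 [ 0.603 -0.168  0.075]
top 0.85 [ 0.506 -0.15   0.075]
top 0.61 [ 0.409 -0.138  0.075]
scene 0.98 [ 0.601 -0.159  0.075]
scene 0.73 [ 0.568 -0.261  0.075]
scene 0.66 [0.548 0.108 0.075]
scene 0.6 [ 0.501 -0.156  0.075]
scene 0.58 [ 0.414 -0.139  0.075]
wrist 0.83 [ 0.411 -0.141  0.075]
wrist 0.62 [ 0.602 -0.163  0.075]
wrist 0.59 [ 0.57  -0.257  0.075]
wrist 0.55 [ 0.507 -0.154  0.075]
```

```bash
python3 -m handwheel '[[0.6,0,0.95,0,0,0],[0.6,0,0.95,0,0,0],[0.6,0,0.95,0,0,0],[0.6,0,0.95,0,0,0],[0.6,0,0.95,0,0,0],[0,0,0,0,0,0]]' >/dev/null
python3 rows.py -95 35 0 .507 -.154 .05
```

```text
t 16.0 p [ 0.515 -0.103  0.088] q [-0.92  0.84  0.67  1.93  0.45  1.   -0.75] w 0.739 gf 0.0 F [-1.   0.   0.2]
total [ 0.09 -0.19  5.47] [-0.02 -0.01  0.06] target [ 0.504 -0.191  0.024]
6 rows of [0.016, -0.031, 0.912, -0.003, -0.001, 0.011]
  mid [ 0.512 -0.125  0.072] centre [ 0.516 -0.088  0.098]
  mid [ 0.51  -0.147  0.056] centre [ 0.513 -0.11   0.082]
  mid [ 0.507 -0.169  0.04 ] centre [ 0.51  -0.132  0.066]
```

```bash
python3 -m handwheel '[[0.05,-0.1,0.8,0,0,0],[0.04,-0.09,0.8,0,0,0],[0,0,0.8,0,0,0],[0,0,0.6,0,0,0],[0,0,0.6,0,0,0]]' |grep ^force
python3 -m handwheel '[[0,0,0.6,0,0,0],[0,0,0.5,0,0,0],[0,0,0.4,0,0,0],[0,0,0.37,0,0,0],[0,0,0,0,0,0]]' |grep ^force
python3 rows.py -95 35 0 .507 -.154 .05
```

```text
force: [-0.2, 0.5, -0.1]
force: [0.0, 0.6, 0.1]
t 16.83 p [ 0.505 -0.19   0.026] q [-0.81  0.95  0.69  2.03  0.52  0.75 -0.8 ] w 0.737 gf 0.0 F [0.  0.6 0.1]
total [ 0.07 -0.08  0.08] [ 0.01 -0.02  0.02] target [ 0.504 -0.191  0.024]
1 rows of [0.074, -0.075, 0.079, 0.006, -0.016, 0.023]
  mid [ 0.505 -0.19   0.026] centre [ 0.508 -0.154  0.052]
  mid [ 0.505 -0.191  0.025] centre [ 0.508 -0.154  0.051]
  mid [ 0.504 -0.191  0.025] centre [ 0.507 -0.154  0.051]
```

```bash
python3 -m handwheel '[[0,0,0,0,0,0],[0,0,0,0,0,0],[0,0,0,0,0,0],[0,0,0,0,0,0],[0,0,0,0,0,0]]' 0.3 20
python3 - <<'E'
from h import *
a=get_image('top')['image'][190:350,300:500];b=get_image('scene')['image'][200:360,150:350]
cv2.imwrite('pics/g.png',cv2.resize(cv2.hconcat([a,b]),(800,320),interpolation=cv2.INTER_CUBIC)[:,:,::-1])
E
```

```text
clock: 17.25
position: [0.5061, -0.1891, 0.0265]
ee_rot: [1.725, 1.585, -0.896]
force: [-0.1, 1.3, 2.0]
width: 0.633
gripper_force: 20.0
```

```bash
python3 -m handwheel '[[-0.4,0,-0.28,0,0,0],[-0.8,0,-0.57,0,0,0],[-0.82,0,-0.57,0,0,0],[-0.82,0,-0.57,0,0,0],[-0.82,0,-0.57,0,0,0],[-0.82,0,-0.57,0,0,0],[-0.82,0,-0.57,0,0,0],[-0.82,0,-0.57,0,0,0]]' |egrep '^force|width|grip'
python3 rows.py -40 12 0 .5534 .0452 .225
```

```text
force: [0.6, 0.9, -2.3]
width: 0.633
gripper_force: 20.0
t 18.02 p [ 0.505 -0.19   0.177] q [-0.88  0.67  0.78  1.99  0.57  0.99 -0.64] w 0.633 gf 20.0 F [ 0.6  0.9 -2.3]
total [ 1.79  8.17 -8.34] [-12.67  -5.34  -5.51] target [0.587 0.017 0.216]
14 rows of [0.128, 0.583, -0.595, -0.905, -0.381, -0.394]
  mid [ 0.544 -0.149  0.192] centre [ 0.538 -0.11   0.215]
  mid [ 0.572 -0.098  0.205] centre [ 0.555 -0.061  0.223]
  mid [ 0.587 -0.042  0.213] centre [ 0.561 -0.008  0.226]
```

```bash
python3 -m handwheel '[[0.128,0.583,-0.595,-0.905,-0.381,-0.394],[0.128,0.583,-0.595,-0.905,-0.381,-0.394],[0.128,0.583,-0.595,-0.905,-0.381,-0.394],[0.128,0.583,-0.595,-0.905,-0.381,-0.394],[0.128,0.583,-0.595,-0.905,-0.381,-0.394],[0.128,0.583,-0.595,-0.905,-0.381,-0.394],[0.128,0.583,-0.595,-0.905,-0.381,-0.394]]' >/dev/null
python3 -m handwheel '[[0.128,0.583,-0.595,-0.905,-0.381,-0.394],[0.128,0.583,-0.595,-0.905,-0.381,-0.394],[0.128,0.583,-0.595,-0.905,-0.381,-0.394],[0.128,0.583,-0.595,-0.905,-0.381,-0.394],[0.128,0.583,-0.595,-0.905,-0.381,-0.394],[0.128,0.583,-0.595,-0.905,-0.381,-0.394],[0.128,0.583,-0.595,-0.905,-0.381,-0.394],[0,0,0,0,0,0]]' >/dev/null
python3 rows.py -40 12 -70 .5534 .0452 .207
```

```text
t 19.27 p [0.594 0.016 0.215] q [-1.51  0.9   0.94  2.41  1.58  0.67 -1.51] w 0.631 gf 20.0 F [-0.1 -0.7 -4. ]
total [ 0.91  0.41 -0.09] [  0.09   0.06 -17.42] target [0.587 0.017 0.198]
18 rows of [0.051, 0.023, -0.005, 0.005, 0.003, -0.968]
  mid [0.593 0.018 0.211] centre [0.56  0.046 0.22 ]
  mid [0.592 0.019 0.206] centre [0.558 0.047 0.215]
  mid [0.59  0.018 0.201] centre [0.556 0.047 0.211]
```

```bash
python3 -m handwheel '[[0.05,0.02,0,0,0,-0.97],[0.05,0.02,0,0,0,-0.97],[0.05,0.02,0,0,0,-0.97],[0.05,0.02,0,0,0,-0.97],[0.05,0.02,0,0,0,-0.97],[0.05,0.02,0,0,0,-0.97],[0.05,0.02,0,0,0,-0.97],[0.05,0.02,0,0,0,-0.97]]' >/dev/null
python3 -m handwheel '[[0.05,0.02,0,0,0,-0.97],[0.05,0.02,0,0,0,-0.97],[0.05,0.02,0,0,0,-0.97],[0.05,0.02,0,0,0,-0.97],[0.05,0.02,0,0,0,-0.97],[0.05,0.02,0,0,0,-0.97],[0.05,0.02,0,0,0,-0.97],[0.05,0.02,0,0,0,-0.97]]' >/dev/null
python3 rows.py -40 12 -152 .5534 .0452 .205
python3 - <<'E'
from opt import *; import h
o=h.observe();m=h.rot(o['ee_rot']);c=o['position']-.045*m[:,2];rim=c+RIM@m.T;lip=rim[rim[:,2].argmin()]
a=np.radians(14.5);Rf=np.array([[np.cos(a),np.sin(a)],[-np.sin(a),np.cos(a)]])
print('lip feeder',Rf@(lip[:2]-[.540,.1453]),lip[2],'axis',m@al, Rf@(m@al)[:2])
E
```

```text
t 20.6 p [0.591 0.014 0.201] q [-1.53  0.98  0.98  2.42  1.59  0.6  -0.48] w 0.635 gf 20.0 F [ 0.2  0.2 -2.4]
total [-0.1   0.33 -0.19] [ 1.000e-02 -1.000e-02 -2.245e+01] target [0.587 0.017 0.196]
24 rows of [-0.004, 0.014, -0.008, 0.001, -0.0, -0.935]
  mid [0.591 0.015 0.2  ] centre [0.557 0.044 0.209]
  mid [0.59  0.016 0.198] centre [0.556 0.045 0.208]
  mid [0.589 0.017 0.197] centre [0.555 0.045 0.206]
0.00043360005126218126
lip feeder [ 0.00659089 -0.07181519] 0.1975877788406724 axis [0.09780218 0.86443896 0.49313286] [0.31112518 0.81241683]
```

```bash
python3 -m handwheel '[[0,0.02,-0.1,0,0,-0.93],[0,0.02,-0.1,0,0,-0.93],[0,0.02,0,0,0,-0.93],[0,0.02,0,0,0,-0.93],[0,0.02,0,0,0,-0.93],[0,0.02,0,0,0,-0.93],[0,0.02,0,0,0,-0.93],[0,0.02,0,0,0,-0.93]]' |egrep '^force|pos'
python3 -m handwheel '[[0,0.02,0,0,0,-0.93],[0,0.02,0,0,0,-0.93],[0,0.02,0,0,0,-0.93],[0,0.02,0,0,0,-0.93],[0,0.02,0,0,0,-0.93],[0,0.02,0,0,0,-0.93],[0,0.02,0,0,0,-0.93],[0,0.02,0,0,0,-0.93]]' |egrep '^force|pos'
python3 -m handwheel '[[0,0,0,0,0,-0.93],[0,0,0,0,0,-0.93],[0,0,0,0,0,-0.93],[0,0,0,0,0,-0.93],[0,0,0,0,0,-0.93],[0,0,0,0,0,-0.93],[0,0,0,0,0,-0.93],[0,0,0,0,0,-0.93]]' |egrep '^force|pos'
python3 -m handwheel '[[0,0,0,0,0,0],[0,0,0,0,0,0],[0,0,0,0,0,0],[0,0,0,0,0,0]]' |egrep '^force|width'
python3 -m handwheel '[[0,0,0,0,0,0],[0,0,0,0,0,0],[0,0,0,0,0,0],[0,0,0,0,0,0]]' |egrep '^force|width'
python3 rows.py -40 12 -152 .5534 .0452 .205
```

```text
position: [0.5881, 0.0173, 0.1988]
force: [-0.4, -0.8, -2.4]
position: [0.5871, 0.0171, 0.1958]
force: [0.5, 0.2, -1.8]
position: [0.5872, 0.0171, 0.1962]
force: [-0.5, -0.8, -1.5]
force: [0.2, 0.6, -0.2]
width: 0.632
force: [-0.0, -0.1, -0.5]
width: 0.635
t 23.27 p [0.587 0.017 0.196] q [-1.59  1.08  1.08  2.43  1.6   0.47  1.04] w 0.635 gf 20.0 F [-0.  -0.1 -0.5]
total [0.01 0.   0.03] [-0.01  0.   -0.16] target [0.587 0.017 0.196]
1 rows of [0.014, 0.001, 0.033, -0.011, 0.002, -0.155]
  mid [0.587 0.017 0.196] centre [0.553 0.046 0.205]
  mid [0.587 0.017 0.196] centre [0.553 0.045 0.205]
  mid [0.587 0.017 0.196] centre [0.553 0.045 0.205]
```

```bash
python3 -m handwheel '[[0,0,0,0,0,-1],[0,0,0,0,0,-1],[0,0,0,0,0,-1],[0,0,0,0,0,0],[0,0,0,0,0,0],[0,0,0,0,0,0],[0,0,0,0,0,0]]' |egrep '^force'
python3 -m handwheel '[[0,0,-0.3,0,0,1],[0,0,-0.3,0,0,1],[0,0,-0.3,0,0,1],[0,0,0,0,0,1],[0,0,0,0,0,1],[0,0,0,0,0,1],[0,0,0,0,0,1],[0,0,0,0,0,1]]' >/dev/null
python3 -m handwheel '[[0,0,0,0,0,1],[0,0,0,0,0,1],[0,0,0,0,0,1],[0,0,0,0,0,1],[0,0,0,0,0,1],[0,0,0,0,0,1],[0,0,0,0,0,1],[0,0,0,0,0,1]]' >/dev/null
python3 -m handwheel '[[0,0,0,0,0,1],[0,0,0,0,0,1],[0,0,0,0,0,1],[0,0,0,0,0,1],[0,0,0,0,0,1],[0,0,0,0,0,1],[0,0,0,0,0,1],[0,0,0,0,0,1]]' >/dev/null
python3 rows.py -95 35 0 .507 -.153 .20
```

```text
force: [-0.5, 0.3, -0.3]
t 25.85 p [0.573 0.029 0.199] q [-1.63  1.06  1.08  2.43  1.51  0.48 -0.35] w 0.63 gf 20.0 F [ 0.   0.  -0.4]
total [ 2.77 -7.91  9.85] [ 8.4  12.56 20.86] target [ 0.504 -0.19   0.174]
22 rows of [0.126, -0.36, 0.448, 0.382, 0.571, 0.948]
  mid [ 0.585 -0.032  0.215] centre [0.56  0.004 0.224]
  mid [ 0.574 -0.095  0.219] centre [ 0.559 -0.055  0.231]
  mid [ 0.544 -0.151  0.205] centre [ 0.539 -0.11   0.224]
```

```bash
python3 -m handwheel '[[0.126,-0.36,0.448,0.382,0.571,0.948],[0.126,-0.36,0.448,0.382,0.571,0.948],[0.126,-0.36,0.448,0.382,0.571,0.948],[0.126,-0.36,0.448,0.382,0.571,0.948],[0.126,-0.36,0.448,0.382,0.571,0.948],[0.126,-0.36,0.448,0.382,0.571,0.948],[0.126,-0.36,0.448,0.382,0.571,0.948],[0.126,-0.36,0.448,0.382,0.571,0.948]]' >/dev/null
python3 -m handwheel '[[0.126,-0.36,0.448,0.382,0.571,0.948],[0.126,-0.36,0.448,0.382,0.571,0.948],[0.126,-0.36,0.448,0.382,0.571,0.948],[0.126,-0.36,0.448,0.382,0.571,0.948],[0.126,-0.36,0.448,0.382,0.571,0.948],[0.126,-0.36,0.448,0.382,0.571,0.948],[0.126,-0.36,0.448,0.382,0.571,0.948],[0.126,-0.36,0.448,0.382,0.571,0.948]]' |grep ^force
python3 -m handwheel '[[0.126,-0.36,0.448,0.382,0.571,0.948],[0.126,-0.36,0.448,0.382,0.571,0.948],[0.126,-0.36,0.448,0.382,0.571,0.948],[0.126,-0.36,0.448,0.382,0.571,0.948],[0.126,-0.36,0.448,0.382,0.571,0.948],[0.126,-0.36,0.448,0.382,0.571,0.948],[0,0,0,0,0,0]]' >/dev/null
python3 rows.py -95 35 0 .507 -.153 .08
python3 - <<'E'
from h import *
im=get_image('top');save(im,'t2.png')
for d in find_in('ball0','top')[:10]: 
    r=d['rect'];P=pix2z(im,r[0]*640,r[1]*480,.03);print(round(d['score'],2),round(r[0]*640),round(r[1]*480),P.round(3))
cv2.imwrite('pics/t2c.png',cv2.resize(im['image'][200:360,150:420,::-1],(800,474),interpolation=cv2.INTER_CUBIC))
E
```

```text
force: [0.3, -0.2, -0.7]
t 27.77 p [ 0.508 -0.195  0.181] q [-1.02  0.83  1.09  1.99  0.31  0.88 -0.36] w 0.634 gf 20.0 F [ 0.2 -0.5 -0.4]
total [ 5.34 -0.23  3.44] [-0.09  0.03 -0.07] target [ 0.504 -0.19   0.054]
6 rows of [0.89, -0.038, 0.574, -0.015, 0.004, -0.012]
  mid [ 0.507 -0.194  0.149] centre [ 0.51  -0.157  0.175]
  mid [ 0.506 -0.192  0.118] centre [ 0.509 -0.156  0.143]
  mid [ 0.505 -0.191  0.086] centre [ 0.508 -0.154  0.112]
0.26 257 285 [0.546 0.11  0.03 ]
```

View pics/t2c.png

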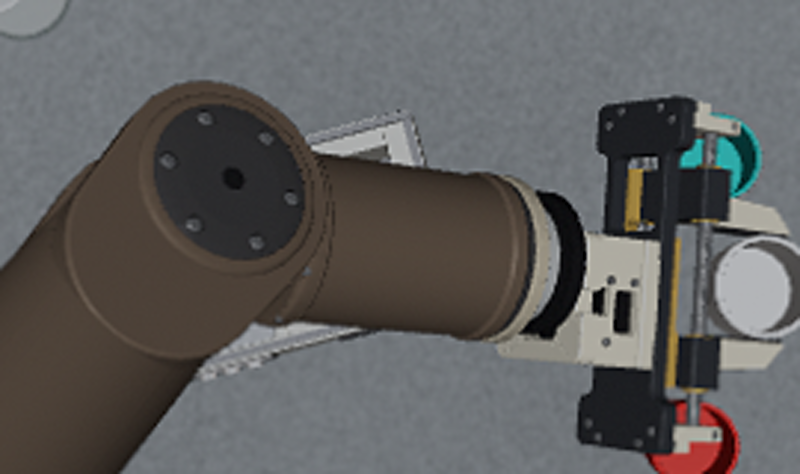

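The picture shows the cup empty (only its white floor visible) and no stray balls around it. Now I'll set it down.

```bash
python3 -m handwheel '[[0.89,-0.04,0.574,0,0,0],[0.89,-0.04,0.574,0,0,0],[0.89,-0.04,0.574,0,0,0],[0.89,-0.04,0.574,0,0,0],[0.89,-0.04,0.574,0,0,0],[0.89,-0.04,0.574,0,0,0],[0,0,0,0,0,0]]' >/dev/null
python3 rows.py -95 35 0 .507 -.153 .0535
```

```text
t 28.45 p [ 0.505 -0.186  0.05 ] q [-0.96  1.04  0.94  2.04  0.22  0.69 -0.47] w 0.633 gf 20.0 F [-1.   1.  -0.3]
total [ 0.81 -0.02  0.8 ] [-0.01  0.07  0.14] target [ 0.504 -0.19   0.028]
1 rows of [0.811, -0.016, 0.798, -0.009, 0.075, 0.143]
  mid [ 0.504 -0.187  0.045] centre [ 0.508 -0.15   0.07 ]
  mid [ 0.504 -0.188  0.039] centre [ 0.507 -0.151  0.065]
  mid [ 0.504 -0.189  0.033] centre [ 0.507 -0.152  0.059]
```

```bash
python3 -m handwheel '[[0.4,0,0.35,0,0.03,0.07],[0.35,0,0.35,0,0.03,0.07],[0,0,0,0,0,0]]' |egrep 'pos|^force'
python3 -m handwheel '[[0.06,0,0.04,0,0,0],[0,0,0,0,0,0]]' |egrep 'pos|^force'
python3 -m handwheel '[[0.06,0,0.04,0,0,0],[0,0,0,0,0,0]]' |egrep 'pos|^force'
```

```text
position: [0.5048, -0.1905, 0.0325]
force: [-0.2, 0.2, 0.3]
position: [0.5051, -0.1906, 0.0323]
force: [-0.4, 0.3, -0.7]
position: [0.5051, -0.1904, 0.0306]
force: [0.3, 0.2, -1.1]
```

```bash
python3 -m handwheel '[[0.08,0,0.06,0,0,0],[0,0,0,0,0,0]]' |egrep 'pos|^force'
python3 -m handwheel '[[0.06,0,0.04,0,0,0],[0,0,0,0,0,0]]' |egrep 'pos|^force'
python3 -m handwheel '[[0.06,0,0.04,0,0,0],[0,0,0,0,0,0]]' |egrep 'pos|^force'
```

```text
position: [0.505, -0.1904, 0.0283]
force: [-0.8, 0.2, -0.2]
position: [0.5049, -0.1904, 0.0268]
force: [0.1, 0.3, -0.7]
position: [0.505, -0.1908, 0.0266]
force: [-1.0, 5.5, 8.4]
```

```bash
python3 -m handwheel '[[-0.05,0,-0.03,0,0,0],[0,0,0,0,0,0],[0,0,0,0,0,0],[0,0,0,0,0,0]]' 0.74 20 |egrep 'width|^force'
python3 -m handwheel '[[0,0,-0.4,0,0,0],[0,0,-0.7,0,0,0],[0,0,-0.9,0,0,0],[0,0,-0.9,0,0,0],[0,0,-0.9,0,0,0],[0,0,-0.9,0,0,0],[0,0,-0.9,0,0,0]]' |egrep 'width|^force'
python3 -m handwheel '[[-0.8,0,-0.55,0,0,0],[-0.8,0,-0.55,0,0,0],[-0.8,0,-0.55,0,0,0],[-0.8,0,-0.55,0,0,0],[-0.8,0,-0.55,0,0,0],[-0.8,0,-0.55,0,0,0]]' 0.6 >/dev/null
cat > rows2.py <<'E'
# rows2.py yawy x y z : screw to tool-down pose with tool y at yaw (deg), reported TCP at xyz
import sys
from kin import *; import h
from scipy.linalg import logm,expm
def T(p,m): t=np.eye(4);t[:3,:3]=m;t[:3,3]=p;return t
a=[float(x) for x in sys.argv[1:5]];k=np.radians(a[0]);y=np.array([np.cos(k),np.sin(k),0]);z=np.array([0,0,-1.]);m=np.column_stack([np.cross(y,z),y,z])
o=h.observe();A=T(o['position'],h.rot(o['ee_rot']));B=T(np.array(a[1:]),m)
X=np.real(logm(np.linalg.inv(A)@B));v=X[:3,3]/.02;w=np.array([X[2,1],X[0,2],X[1,0]])/np.radians(4)
print('t',round(o['clock'],2),'p',np.round(o['position'],4),'q',np.round(o['joints'],2),'w',round(o['width'],3),'gf',round(o['gripper_force'],1),'F',np.round(o['force'],1))
n=int(np.ceil(max(np.abs(v).max(),np.abs(w).max())/.97));print('total',v.round(2),w.round(2))
if n: print(n,'rows of',(v/n).round(3).tolist()+(w/n).round(3).tolist())
for s in (.25,.5,.75): E=A@expm(X*s);print('  mid',E[:3,3].round(3))
E
python3 rows2.py 104.5 .528 .1955 .15
python3 rows2.py -75.5 .528 .1955 .15
python3 - <<'E'
from h import *
for c in ('top','scene'):
    im=get_image(c)
    for d in place_of('cup_rim',c)[:5]: print(c,round(d['score'],2),pix2z(im,d['point'][0]*640,d['point'][1]*480,.075).round(3))
    for d in find_in('ball0',c)[:8]: 
        r=d['rect'];P=pix2z(im,r[0]*640,r[1]*480,.03);print('ball',round(d['score'],2),round(r[0]*640),round(r[1]*480),P.round(3))
E
```

```text
force: [0.1, -0.1, -0.4]
width: 0.738
force: [0.7, -0.2, -0.3]
width: 0.742
t 30.95 p [ 0.512  -0.0998  0.2086] q [-1.15  0.8   1.07  1.89  0.27  1.08 -0.4 ] w 0.605 gf 0.0 F [ 0.  -0.7 -0.2]
total [ 9.88 14.35 -4.41] [-12.98   9.22 -25.06]
26 rows of [0.38, 0.552, -0.17, -0.499, 0.355, -0.964]
  mid [ 0.573 -0.043  0.179]
  mid [0.598 0.038 0.152]
  mid [0.581 0.125 0.14 ]
t 30.95 p [ 0.512  -0.0998  0.2086] q [-1.15  0.8   1.07  1.89  0.27  1.08 -0.4 ] w 0.605 gf 0.0 F [ 0.  -0.7 -0.2]
total [ 12.42 -10.06  -4.22] [ 8.44 11.88 16.09]
17 rows of [0.73, -0.592, -0.248, 0.496, 0.699, 0.946]
  mid [ 0.479 -0.034  0.173]
  mid [0.471 0.044 0.148]
  mid [0.489 0.124 0.139]
top 0.94 [ 0.603 -0.164  0.075]
top 0.82 [ 0.577 -0.263  0.075]
top 0.81 [ 0.412 -0.138  0.075]
top 0.78 [ 0.503 -0.159  0.075]
scene 0.96 [ 0.6   -0.162  0.075]
scene 0.8 [ 0.41  -0.141  0.075]
scene 0.8 [ 0.574 -0.262  0.075]
scene 0.64 [ 0.503 -0.163  0.075]
ball 0.57 338 220 [0.549 0.126 0.03 ]
ball 0.54 329 220 [0.533 0.115 0.03 ]
ball 0.41 322 218 [0.516 0.115 0.03 ]
ball 0.37 346 221 [0.565 0.13  0.03 ]
```

```bash
python3 rows2.py -75.5 .528 .1955 .22
```

```text
t 31.25 p [ 0.512  -0.0998  0.2068] q [-1.15  0.8   1.07  1.89  0.27  1.08 -0.4 ] w 0.598 gf 0.0 F [-0.2 -0.2 -0.3]
total [10.73 -9.28 -7.49] [ 8.44 11.89 16.1 ]
17 rows of [0.631, -0.546, -0.441, 0.496, 0.699, 0.947]
  mid [ 0.483 -0.028  0.188]
  mid [0.478 0.052 0.182]
  mid [0.494 0.129 0.192]
```

```bash
python3 -m handwheel '[[0.631,-0.546,-0.441,0.496,0.699,0.947],[0.631,-0.546,-0.441,0.496,0.699,0.947],[0.631,-0.546,-0.441,0.496,0.699,0.947],[0.631,-0.546,-0.441,0.496,0.699,0.947],[0.631,-0.546,-0.441,0.496,0.699,0.947],[0.631,-0.546,-0.441,0.496,0.699,0.947],[0.631,-0.546,-0.441,0.496,0.699,0.947],[0.631,-0.546,-0.441,0.496,0.699,0.947]]' >/dev/null
python3 rows2.py -75.5 .528 .1955 .22
python3 -m handwheel '[[0.631,-0.546,-0.441,0.496,0.699,0.947],[0.631,-0.546,-0.441,0.496,0.699,0.947],[0.631,-0.546,-0.441,0.496,0.699,0.947],[0.631,-0.546,-0.441,0.496,0.699,0.947],[0.631,-0.546,-0.441,0.496,0.699,0.947],[0.631,-0.546,-0.441,0.496,0.699,0.947],[0.631,-0.546,-0.441,0.496,0.699,0.947],[0.631,-0.546,-0.441,0.496,0.699,0.947]]' >/dev/null
python3 -m handwheel '[[0.631,-0.546,-0.441,0.496,0.699,0.947],[0,0,0,0,0,0]]' >/dev/null
python3 rows2.py -75.5 .528 .1955 .073
python3 - <<'E'
from h import *
a=np.radians(14.5);Rf=np.array([[np.cos(a),np.sin(a)],[-np.sin(a),np.cos(a)]])
for c in ('top','scene','wrist'):
    im=get_image(c)
    for d in find_in('ball0',c)[:8]: 
        r=d['rect'];P=pix2z(im,r[0]*640,r[1]*480,.029);print(c,'ball',round(d['score'],2),round(r[0]*640),round(r[1]*480),np.round(np.array(r[2:])*[640,480]),P.round(3),'feeder',(Rf@(P[:2]-[.540,.1453])).round(3))
    for d in place_of('tab_top',c)[:2]: print(c,'tab',round(d['score'],2),pix2z(im,d['point'][0]*640,d['point'][1]*480,.132).round(3))
    for l,z in (('rack',0),('beaker',0),('tipbox',0)):
        for d in place_of(l,c)[:1]: print(c,l,round(d['score'],2),pix2z(im,d['point'][0]*640,d['point'][1]*480,z).round(3))
E
```

```text
t 31.92 p [0.4716 0.0411 0.1791] q [-1.17  0.69  1.12  1.8  -0.15  1.28 -0.72] w 0.6 gf 0.0 F [-0.4  0.6  0.1]
total [ 5.89 -4.81 -4.14] [4.45 6.28 8.47]
9 rows of [0.655, -0.534, -0.461, 0.494, 0.698, 0.941]
  mid [0.478 0.084 0.182]
  mid [0.49  0.125 0.189]
  mid [0.507 0.162 0.202]
t 32.75 p [0.5197 0.1967 0.2143] q [-1.27  0.54  1.25  1.78 -0.55  1.22 -1.19] w 0.602 gf 0.0 F [-0.3  0.7  0.5]
total [0.37 0.17 7.07] [-0.02 -0.06 -0.06]
8 rows of [0.047, 0.021, 0.883, -0.002, -0.007, -0.007]
  mid [0.522 0.196 0.179]
  mid [0.524 0.196 0.144]
  mid [0.526 0.196 0.108]
top ball 0.6 251 294 [13.  9.] [0.528 0.122 0.029] feeder [-0.018 -0.02 ]
top ball 0.46 247 275 [10.  6.] [0.567 0.13  0.029] feeder [ 0.022 -0.021]
top ball 0.43 254 303 [11.  5.] [0.51  0.116 0.029] feeder [-0.036 -0.021]
top tab 0.98 [0.527 0.192 0.132]
top tab 0.22 [0.559 0.099 0.132]
top rack 0.59 [0.771 0.077 0.   ]
top beaker 0.62 [0.592 0.123 0.   ]
top tipbox 0.68 [ 0.717 -0.301  0.   ]
scene ball 0.59 328 221 [10. 11.] [0.533 0.113 0.029] feeder [-0.015 -0.029]
scene ball 0.57 319 217 [10.  4.] [0.51  0.113 0.029] feeder [-0.037 -0.024]
scene ball 0.51 336 221 [9. 8.] [0.547 0.123 0.029] feeder [ 0.001 -0.023]
scene tab 0.66 [0.528 0.195 0.132]
scene tab 0.2 [ 0.622 -0.001  0.132]
scene beaker 0.88 [0.74  0.324 0.   ]
scene tipbox 0.67 [ 0.717 -0.307  0.   ]
wrist ball 0.74 405 161 [20. 19.] [0.587 0.12  0.029] feeder [ 0.04  -0.036]
wrist ball 0.61 394 177 [ 8. 10.] [0.569 0.127 0.029] feeder [ 0.024 -0.025]
wrist ball 0.59 403 187 [19. 18.] [0.562 0.115 0.029] feeder [ 0.014 -0.035]
wrist ball 0.49 391 217 [ 5. 11.] [0.529 0.117 0.029] feeder [-0.018 -0.025]
wrist ball 0.48 395 197 [ 5. 17.] [0.55  0.12  0.029] feeder [ 0.003 -0.027]
wrist ball 0.45 378 201 [305. 147.] [0.541 0.135 0.029] feeder [-0.001 -0.01 ]
wrist tab 0.88 [0.531 0.195 0.132]
wrist tipbox 0.32 [0.544 0.149 0.   ]
```

All six balls show in the hopper: five across and one in a second row along the +y wall. Next I'll grip the tab and close the cover.

```bash
python3 -m handwheel '[[0.06,0.02,0.88,0,0,0],[0.06,0.02,0.88,0,0,0],[0.06,0.02,0.88,0,0,0],[0.06,0.02,0.88,0,0,0],[0.06,0.02,0.88,0,0,0],[0.06,0.02,0.88,0,0,0],[0,0,0.88,0,0,0],[0,0,0,0,0,0]]' |egrep '^force'
python3 rows2.py -75.5 .528 .1955 .074
```

```text
force: [0.1, -0.3, -0.5]
t 34.32 p [0.5248 0.1951 0.0878] q [-1.15  0.67  1.08  1.91 -0.71  1.   -1.06] w 0.602 gf 0.0 F [ 0.1 -0.3 -0.5]
total [0.16 0.02 0.69] [ 0.02  0.05 -0.  ]
1 rows of [0.163, 0.019, 0.689, 0.02, 0.049, -0.003]
  mid [0.526 0.195 0.084]
  mid [0.526 0.195 0.081]
  mid [0.527 0.195 0.077]
```

```bash
python3 -m handwheel '[[-0.1,0,0.35,0,0,0],[-0.06,0,0.33,0,0,0],[0,0,0,0,0,0]]' |egrep '^force|pos'
python3 -m handwheel '[[0,0,0,0,0,0],[0,0,0,0,0,0],[0,0,0,0,0,0],[0,0,0,0,0,0],[0,0,0,0,0,0],[0,0,0,0,0,0],[0,0,0,0,0,0]]' 0 25 |egrep '^force|width|grip'
python3 -m handwheel '[[0,0.2,0,0,0,0],[0,0.4,0,0,0,0],[0,0.5,0,0,0,0],[0,0.5,0,0,0,0],[0,0.5,0,0,0,0],[0,0.5,0,0,0,0],[0,0.5,0,0,0,0],[0,0.5,0,0,0,0]]' |egrep '^force|pos'
python3 rows2.py -75.5 .555 .0911 .074
```

```text
position: [0.523, 0.1945, 0.0765]
force: [0.1, 0.2, 0.3]
force: [0.6, -0.5, 0.9]
width: 0.147
gripper_force: 25.0
position: [0.5415, 0.1234, 0.0769]
force: [-3.5, 1.8, 4.2]
t 35.82 p [0.5415 0.1234 0.0769] q [-1.01  0.67  1.06  1.94 -0.71  0.97 -0.92] w 0.149 gf 25.0 F [-3.5  1.8  4.2]
total [0.25 1.73 0.15] [ 0.01 -0.   -0.01]
2 rows of [0.124, 0.867, 0.074, 0.005, -0.002, -0.007]
  mid [0.545 0.115 0.076]
  mid [0.548 0.107 0.075]
  mid [0.552 0.099 0.075]
```

```bash
python3 -m handwheel '[[0,0.5,0,0,0,0],[0,0.5,0,0,0,0],[0,0.4,0,0,0,0],[0,0.2,0,0,0,0],[0,0,0,0,0,0]]' |egrep '^force|pos'
python3 -m handwheel '[[0,0.12,0,0,0,0],[0,0,0,0,0,0]]' |egrep '^force|pos'
python3 -m handwheel '[[0,0.12,0,0,0,0],[0,0,0,0,0,0]]' |egrep '^force|pos'
python3 -m handwheel '[[0,0.12,0,0,0,0],[0,0,0,0,0,0]]' |egrep '^force|pos'
```

```text
position: [0.5496, 0.0918, 0.077]
force: [-4.0, -2.9, 4.4]
position: [0.5498, 0.0909, 0.0769]
force: [-4.4, -2.3, 6.1]
position: [0.55, 0.09, 0.0769]
force: [-7.9, 0.3, 9.0]
position: [0.55, 0.09, 0.0769]
force: [-10.1, 8.0, 13.9]
```

```bash
python3 -m handwheel '[[0,0.12,0,0,0,0],[0,0,0,0,0,0]]' |egrep '^force|pos'
python3 -m handwheel '[[0,0.12,0,0,0,0],[0,0,0,0,0,0],[0,0,0,0,0,0]]' |egrep '^force|pos'
```

```text
position: [0.55, 0.09, 0.0768]
force: [-11.8, 15.0, 18.1]
position: [0.5499, 0.0901, 0.0768]
force: [-15.4, 22.4, 20.0]
```

```bash
python3 -m handwheel '[[0,-0.1,0,0,0,0],[0,0,0,0,0,0],[0,0,0,0,0,0],[0,0,0,0,0,0],[0,0,0,0,0,0]]' 0.6 25 |egrep '^force|width'
python3 -m handwheel '[[0,-0.1,-0.5,0,0,0],[0,0,-0.9,0,0,0],[0,0,-0.9,0,0,0],[0,0,-0.9,0,0,0],[0,0,-0.9,0,0,0],[0,0,-0.9,0,0,0],[0,0,-0.9,0,0,0],[0,0,-0.9,0,0,0]]' |egrep '^force|pos'
python3 -m handwheel '[[0.5,-1,-0.3,0,0,0],[0.5,-1,-0.3,0,0,0],[0.5,-1,-0.3,0,0,0],[0.5,-1,-0.3,0,0,0],[0.5,-1,-0.3,0,0,0],[0.5,-1,-0.3,0,0,0],[0.5,-1,-0.3,0,0,0],[0.5,-1,-0.3,0,0,0]]' |egrep '^force|pos'
python3 - <<'E'
from h import *
a=np.radians(14.5);Rf=np.array([[np.cos(a),np.sin(a)],[-np.sin(a),np.cos(a)]])
for c in ('top','scene','wrist'):
    im=get_image(c)
    for d in find_in('ball0',c)[:4]: print(c,'ball',round(d['score'],2),np.round(np.array(d['rect'])*[640,480,640,480]))
    for l,z in (('tab_top',.132),('cup_rim',.075),('cup',0),('rack',0),('beaker',0),('tipbox',0)):
        for d in place_of(l,c)[:4 if 'cup' in l else 1]:
            P=pix2z(im,d['point'][0]*640,d['point'][1]*480,z);print(c,l,round(d['score'],2),P.round(3),(Rf@(P[:2]-[.540,.1453])).round(3) if l=='tab_top' else '')
E
```

```text
force: [0.1, 0.2, 0.2]
width: 0.466
position: [0.5514, 0.0856, 0.2146]
force: [-0.5, 0.6, -0.5]
position: [0.589, 0.2618, 0.262]
force: [0.4, -0.2, 0.0]
top tab_top 0.83 [0.555 0.091 0.132] [ 0.001 -0.056]
top cup_rim 0.89 [ 0.578 -0.265  0.075] 
top cup_rim 0.83 [ 0.605 -0.165  0.075] 
top cup_rim 0.72 [ 0.414 -0.139  0.075] 
top cup_rim 0.69 [ 0.508 -0.157  0.075] 
top cup 0.88 [ 0.504 -0.16   0.   ] 
top cup 0.77 [ 0.413 -0.139  0.   ] 
top cup 0.76 [ 0.597 -0.165  0.   ] 
top cup 0.59 [ 0.568 -0.266  0.   ] 
top beaker 0.93 [0.742 0.327 0.   ] 
top tipbox 0.85 [ 0.719 -0.307  0.   ] 
scene ball 0.47 [240. 294.  35.  52.]
scene tab_top 0.81 [0.552 0.092 0.132] [-0.002 -0.054]
scene cup_rim 0.91 [ 0.6   -0.162  0.075] 
scene cup_rim 0.8 [ 0.503 -0.153  0.075] 
scene cup_rim 0.63 [ 0.411 -0.143  0.075] 
scene cup_rim 0.63 [ 0.568 -0.26   0.075] 
scene cup 0.97 [ 0.569 -0.264  0.   ] 
scene cup 0.9 [ 0.408 -0.142  0.   ] 
scene cup 0.89 [ 0.498 -0.159  0.   ] 
scene cup 0.7 [ 0.606 -0.17   0.   ] 
scene rack 0.69 [0.768 0.078 0.   ] 
scene beaker 0.79 [0.744 0.323 0.   ] 
scene tipbox 0.98 [ 0.717 -0.306  0.   ] 
wrist tab_top 0.34 [0.736 0.14  0.132] [ 0.189 -0.054]
wrist cup 0.9 [ 0.599 -0.156  0.   ] 
wrist cup 0.65 [ 0.508 -0.152  0.   ] 
wrist rack 0.62 [0.771 0.082 0.   ] 
wrist beaker 0.94 [0.74  0.324 0.   ]
```

The tab is at home with the full 108 mm of travel made, the cup is upright, the bystanders haven't moved, and the robot is clear. Handing in.

```bash
python3 -c "
from cell import sign_off
print(sign_off())"
```

```text
the job is handed in; nothing more can be done
None
```

The job is handed in: the cover was opened to its stop, the balls poured into the hopper (network detections fit all six; the cup was seen empty), the cup stood upright on the bench, and the cover slid home to its stop. The rack, beaker and box were not moved, and the run took about 40 s.

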